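# Unload the moulding die and reset the press gap with a feeler blade

## Robot

A 6-joint arm with a two-finger parallel gripper is mounted at the origin on the work surface. World frame = base frame: x ahead of the robot, y to its left, z up, the work surface at z = 0. Lengths are in m, angles in rad, forces in N, time in s.
With the tool pointing down it reaches from about 0.425 to 0.95 m from the base axis. Payload 3.5 kg.
Tool frame: the origin (TCP) lies at the very end of the fingers, on their centre line; the grasp point (between the pads) lies 19 mm behind it; z points along the fingers, y is the direction in which the jaws open and shut (so a half turn about z gives the same grasp; the last joint's range is limited). The gripper opens to 85 mm and grips with 20 to 120 N. Pads are 22 mm wide; open, the fingers measure 114 mm over their backs; the gripper's body (76 mm by 85 mm) begins 54 mm behind the grasp point. The pads swing forward as they close: fully open they stand 13 mm farther back than shut.
Start: joints at [-1.262, 0.286, 1.577, -0, 1.279, -0.15], TCP at [0.299, -0.605, 0.199] pointing down, gripper open.
Joint ranges: [-2.77, 2.77], [-0.9, 2.22], [0.21, 2.48], [-1.53, 4.67], [0.24, 2.81], [-2.84, 2.84]. Speed limits (rad/s): [2.79, 2.79, 3.14, 3.14, 3.14, 3.14].

## Interface

Orientations are given as a unit quaternion [x, y, z, w].
In Python, from plant import ctrl, imaging gives the robot as it stands.
- The arm moves only by the shell command python3 -m creep 'ROWS' [OPENING] [FORCE]. ROWS is JSON, one flat list of numbers, 4 for each row, row after row: the shift along the tool's x, y, z in units of 25 mm (1.0 is 25 mm), then the turn about the tool's z in units of 5 degrees (1.0 is 5 degrees). A call has 1 to 20 rows; each row is the pose to reach, as a shift and turn from the pose commanded when the call began, along the tool's axes at that moment; what a row does not reach only later rows make up. A row lasts 1/12 s, in which the tool goes at most 41.7 mm and 7.16 degrees, less where a joint would pass 70% of its speed; a pose out of reach is approached as far as the arm can. A call with a gripper value outside its range is refused whole. OPENING is the closure in counts, from 0 (fully open) to 255 (shut), set as the call begins (- or left out, the last holds). The fingers move at their own pace and stop on an object; FORCE is the grip in N (left out, the last holds). Time passes only in rows, so rows that repeat a pose let the fingers close. It gives the time, the measured TCP pose, the force and the opening at its end, in the units of the state.
- ctrl.get_state(): the state, without advancing time (a new reading comes with each control period).
- imaging.read_camera(name): name is "scene" or "top" or "wrist"; returns the picture (384x512x3 uint8, red, green, blue); there is no depth.
- imaging.camera_info(name): a dict with "intrinsics" (3x3 intrinsics, pixels), "origin" and "attitude" of the camera in the world. Camera axes: x right, y down, z forward; pixel columns grow to the right and rows downward; lengths in m; the calibration is good to about 2 mm. A picture is of the moment at which its call begins: read the wrist's pose just before it. camera_info takes no time and is no camera call; for the wrist camera it gives the pose at the moment of the call.
- ctrl.sign_off(): hands the job in, once; it reports no verdict.
Trained networks look in the newest picture that a camera, given by its name, has taken for a name from the list of things; names that differ only in an ending like _2 or _b are one class to them, and where a whole thing is asked for, a point or a joint stands for the part that bears it (a point fixed in the world has none). Each returns a list of dicts, best first, with "p" (0 to 1); they miss things now and then, are a little off and sometimes report something else, mostly with a low value. They report only what shows in the picture. A call takes as long as a camera call. They do not tell look-alikes from the thing itself.
- imaging.silhouettes(camera, name): "mask" (384x512 bool, what is visible of it) and "uv" ([column, row] in pixels, amid what is visible of it).
The state is a dict: "time": time; "qpos": joint angles; "dq": joint speeds; "joint_efforts": joint torques, N m; "eef_pos": TCP position; "tcp_rot": TCP orientation; "contact_force": force on the tool from outside, world axes, zero at the start; "wrist_torque": the same for the moment, N m; "opening": opening from 0.0 (shut) to 1.0 (fully open).
Only numpy, scipy, OpenCV 4.12 (cv2) and the standard library are available. Lean on these libraries where they do the work, as an engineer would, in place of code of your own. Each camera call takes 0.05 s, during which the arm holds its last target.

## Task

Empty the moulding die by lifting out every moulded foot and standing it upright on the black rubber mat. Set the press for the next batch with the feeler blade: without forcing it, slide it flat over the bed under the platen until its tip reaches about the far edge (raise the platen by its knob first if the blade is stopped), bring the platen down until you feel it rest on the blade, then draw the blade right out from under the platen and slide it in again the same way to check that it just passes at that setting. Leave the platen as set, lay the blade flat along its cork pad again, and do not disturb the jar, beaker and vial box behind.

Things in the scene. Friction and masses are not known exactly. Their poses are not given: they have to be found in the camera images.
- press: Small grey bench press, fixed to the bench. Origin on the bench surface; x is the direction in which the blade is slid in (at zero yaw away from the robot), z up. Its flat bed is 20 mm high, from x = -135 to +90 mm and y = -85 to +85 mm. Two upright guide posts, 14 mm thick (22 mm caps), stand at x = 50, y = -66 and +66 mm and reach 105 mm above the bench. The aluminium platen hangs level over the bed between them: x = 25 to 75 mm, y = -80 to +80 mm, 22 mm thick.
- platen: The press's aluminium platen. Origin at the centre of its flat underside, at x = 50, y = 0 mm of the press; its height above the bed (0 to 25 mm) is the gap. It slides straight up and down on the posts, weighs about 200 g and stays where it is left: moving it takes about 4 N against friction, besides its weight. Position readings are too coarse to set the gap by.
- platen_knob (a point): Centre of the top face of the platen's upright black knob, a cylinder 24 mm in diameter and 42 mm tall standing on the middle of the platen (at x = 50, y = 0 mm of the press); the knob top lies 84 mm above the bench plus the gap. Grip the knob to move the platen up or down.
- gap_mouth (a point): Middle of the near edge of the gap, on the bed: x = 25, y = 0, z = 20 mm of the press.
- blade: Feeler blade: a flat steel strip 6 mm thick and 30 mm wide, from x = -35 to +125 mm, with an upright grey grip block over the origin, 30 mm long (x), 12 mm thick (y), reaching 50 mm above the underside. Origin on the underside below the grip, x towards the tip. The last 14 mm of the nose are bevelled from 6 down to about 4 mm. About 150 g. It passes under the platen when the gap is 6 mm or more.
- blade_tip (a point): Tip of the blade, on its underside, 125 mm along x from the blade's origin.
- pad: Cork pad for the blade, fixed, 200 (x) by 70 (y) by 4 mm thick; origin under its centre. The blade lies on it along x, its grip some 30 mm to the -x side of the middle, tip to +x.
- die: Steel moulding die, fixed, 264 (x) by 60 (y) by 20 mm high, origin under its centre. Five open square cavities, 40 by 40 mm and 8 mm deep in a row along x, centred at x = -100, -50, 0, 50 and 100 mm, floors 12 mm above the bench.
- mat: Black rubber mat, fixed, 200 (x) by 170 (y) by 4 mm thick; origin under its centre.
- solvent: Amber jar, 60 mm in diameter, 80 mm tall, a bystander; origin under its centre.
- beaker: Clear beaker, 70 mm in diameter, 85 mm tall, a bystander; origin under its centre.
- vialbox: Grey open vial box, 100 by 140 by 40 mm, a bystander; origin under its centre.
- foot1: White moulded plastic foot, all alike, about 50 g, may be absent: base 34 by 34 by 10 mm, with an upright web over its middle 26 mm long (x), 10 mm thick (y), reaching 38 mm above the underside. Origin at the centre of the underside, z up. Starts in a cavity of the die, its x along the die's x.
- foot2: White moulded plastic foot, all alike, about 50 g, may be absent: base 34 by 34 by 10 mm, with an upright web over its middle 26 mm long (x), 10 mm thick (y), reaching 38 mm above the underside. Origin at the centre of the underside, z up. Starts in a cavity of the die, its x along the die's x.
- foot3: White moulded plastic foot, all alike, about 50 g, may be absent: base 34 by 34 by 10 mm, with an upright web over its middle 26 mm long (x), 10 mm thick (y), reaching 38 mm above the underside. Origin at the centre of the underside, z up. Starts in a cavity of the die, its x along the die's x.
- foot4: White moulded plastic foot, all alike, about 50 g, may be absent: base 34 by 34 by 10 mm, with an upright web over its middle 26 mm long (x), 10 mm thick (y), reaching 38 mm above the underside. Origin at the centre of the underside, z up. Starts in a cavity of the die, its x along the die's x.
- foot5: White moulded plastic foot, all alike, about 50 g, may be absent: base 34 by 34 by 10 mm, with an upright web over its middle 26 mm long (x), 10 mm thick (y), reaching 38 mm above the underside. Origin at the centre of the underside, z up. Starts in a cavity of the die, its x along the die's x.
There are look-alikes about, which are no part of the job. Of the things shaped like the blade, the steel one is meant.

How it is judged:
On the way, in this order (a step that is already met when the one before it is completed fails the run):
1. the blade is under the platen, tip near the far edge, with the platen down on it (gap under 7.5 mm) (x of blade_tip in the frame of press between 0.06 and 0.125 m and y of blade_tip in the frame of press between -0.03 and 0.03 m and z of blade_tip in the frame of press between 0.012 and 0.03 m and z of platen in the frame of press between 0.0248 and 0.0275 m), for 0.3 s.
2. the blade is drawn right out from under the platen, the gap still as set (x of blade_tip in the frame of press below 0.024 m and z of platen in the frame of press between 0.0248 and 0.0275 m), for 0.1 s.
3. the blade is slid in a second time, tip near the far edge, the gap still as set (all of step 1), for 0.2 s.
At the end, for the whole second after the job is handed in: Every foot present stands upright (0.15 rad) with its centre over the mat; gap 4.8 to 7.5 mm; the blade lies flat on the cork pad, along it within 0.35 rad, its grip within 30 mm of the centre line and 80 mm behind to 20 mm ahead of the pad's middle; all at rest (z of platen in the frame of press between 0.0248 and 0.0275 m and x of blade in the frame of pad between -0.08 and 0.02 m and y of blade in the frame of pad between -0.03 and 0.03 m and z of blade in the frame of pad between 0 and 0.009 m and angle between blade's own z axis and vertical below 0.1 rad and angle between the x axis of blade and the x axis of pad, either way round below 0.35 rad and linear speed of each of blade, foot1, foot2, foot3, foot4, foot5 below 0.02 m/s and x of foot1 in the frame of mat between -0.1 and 0.1 m and y of foot1 in the frame of mat between -0.085 and 0.085 m and z of foot1 in the frame of mat between 0 and 0.01 m and angle between each of foot1, foot2, foot3, foot4, foot5's own z axis and vertical below 0.15 rad and x of foot2 in the frame of mat between -0.1 and 0.1 m and y of foot2 in the frame of mat between -0.085 and 0.085 m and z of foot2 in the frame of mat between 0 and 0.01 m and x of foot3 in the frame of mat between -0.1 and 0.1 m and y of foot3 in the frame of mat between -0.085 and 0.085 m and z of foot3 in the frame of mat between 0 and 0.01 m and x of foot4 in the frame of mat between -0.1 and 0.1 m and y of foot4 in the frame of mat between -0.085 and 0.085 m and z of foot4 in the frame of mat between 0 and 0.01 m and x of foot5 in the frame of mat between -0.1 and 0.1 m and y of foot5 in the frame of mat between -0.085 and 0.085 m and z of foot5 in the frame of mat between 0 and 0.01 m); the robot touches nothing.
It fails at once if a bystander (jar, beaker, vial box) is moved more than 30 mm (distance of any of solvent, beaker, vialbox from where it was at the start of the episode above 0.03 m).
It fails at once if the blade is forced: more than 80 N between blade and platen (contact force between blade and platen above 80 N).
Of foot1, foot2, foot3, foot4, foot5 only 3 to 5 are there at a start; the rules pass over those that are not, and their reading is None.
At some moment in a run one of foot1, foot2, foot3, foot4, foot5 may be knocked a few centimetres aside while the robot is not near it.
Once in a run the grip may slacken for a moment while it holds something.
It also fails if it takes over 210 s, if anything falls off the work surface, if the arm or the gripper's body presses on something with over 40 N, if the wrist force passes 120 N, or if a joint passes its speed limit or range.

## Working session

There is one attempt and no reset: what is moved stays moved. The work goes in short steps, Python scripts to look and compute and a shell command to move; the robot and the scene stay as the last step left them, time stands still between calls to the robot, and variables do not carry over. Pictures are saved under pics/ and viewed, and the job is handed in when it is done.

```bash
ls; mkdir -p pics; python3 - <<'E'
from plant import ctrl, imaging
import cv2
s=ctrl.get_state()
print({k:s[k] for k in ('time','eef_pos','tcp_rot','contact_force','opening')})
for c in ("scene","top","wrist"):
    im=imaging.read_camera(c); cv2.imwrite(f"pics/{c}0.png",im[:,:,::-1])
    i=imaging.camera_info(c); print(c,i)
E
```

```text
pics
{'time': 0.0, 'eef_pos': array([ 0.29874506, -0.60447818,  0.19744028]), 'tcp_rot': array([ 9.73800751e-01,  2.27399900e-01, -7.89161687e-05, -1.17362601e-03]), 'contact_force': array([-0.27522708,  0.28309467,  0.1567272 ]), 'opening': 0.9967573744325887}
scene {'intrinsics': array([[381.29309226,   0.        , 253.14490866],
       [  0.        , 381.29309226, 187.75638382],
       [  0.        ,   0.        ,   1.        ]]), 'origin': array([1.33387137, 0.00288901, 0.73192143]), 'attitude': array([ 0.59372102,  0.68095508, -0.32806492, -0.2759872 ])}
top {'intrinsics': array([[379.1887932 ,   0.        , 254.41717779],
       [  0.        , 379.1887932 , 197.2192025 ],
       [  0.        ,   0.        ,   1.        ]]), 'origin': array([ 0.37503059, -0.1034175 ,  1.0857602 ]), 'attitude': array([-0.69470595,  0.71327443, -0.06703602,  0.06426043])}
wrist {'intrinsics': array([[337.68257594,   0.        , 260.70205471],
       [  0.        , 337.68257594, 185.92200728],
       [  0.        ,   0.        ,   1.        ]]), 'origin': array([ 0.36554676, -0.57120389,  0.3726779 ]), 'attitude': array([ 0.84026371, -0.52228714, -0.07771831,  0.12301589])}
```

View pics/top0.png

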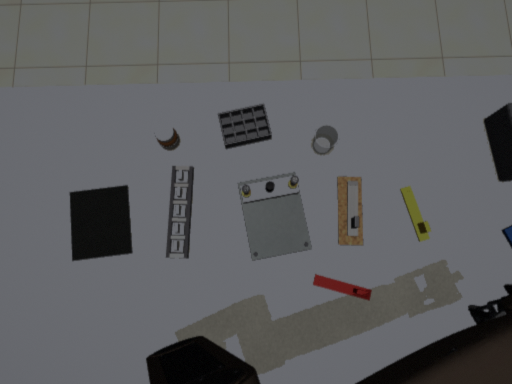

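View pics/scene0.png

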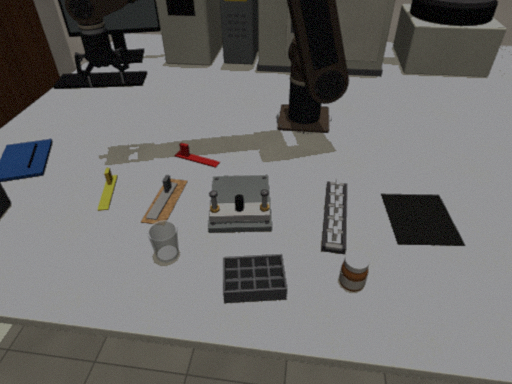

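View pics/wrist0.png

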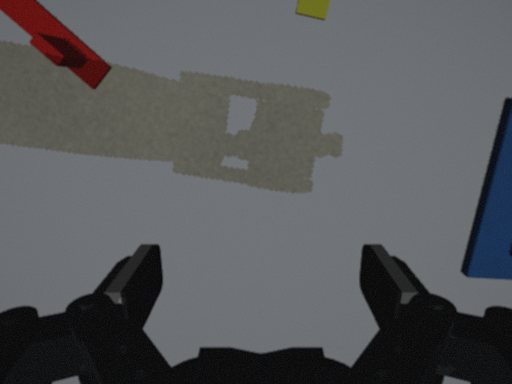

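The top view shows three blade-shaped things: yellow at (415,213), red at (342,288) and the steel one on the cork at (352,210). The die at (180,212) appears to hold 5 feet, the press is at (275,215) and the mat at (100,222). I'll enlarge to confirm, then measure.

```bash
cat > h.py <<'E'
from plant import ctrl, imaging
import numpy as np, cv2
from scipy.spatial.transform import Rotation as R
def ray(info,uv,z):
    K=info['intrinsics'];d=R.from_quat(info['attitude']).apply(np.linalg.inv(K)@np.array([uv[0],uv[1],1.]))
    o=info['origin'];return o+d*(z-o[2])/d[2]
def proj(info,P):
    P=np.atleast_2d(P);c=R.from_quat(info['attitude']).inv().apply(P-info['origin'])
    q=c@info['intrinsics'].T;return q[:,:2]/q[:,2:]
def save(im,name):cv2.imwrite('pics/'+name,im[:,:,::-1])
def st():
    s=ctrl.get_state();print('t',round(s['time'],2),'pos',np.round(s['eef_pos'],4),'rpy',np.round(R.from_quat(s['tcp_rot']).as_matrix(),3).tolist(),'F',np.round(s['contact_force'],1),'op',round(s['opening'],3));return s
E
python3 - <<'E'
from h import *
im=imaging.read_camera('top');i=imaging.camera_info('top')
a=cv2.resize(im[100:300,60:450],None,fx=2,fy=2,interpolation=cv2.INTER_CUBIC);save(a,'topc.png')
a=cv2.resize(im[160:260,310:450],None,fx=5.5,fy=5.5,interpolation=cv2.INTER_CUBIC);save(a,'topb.png')
hs={'mat':.004,'die':.02,'pad':.004,'press':.02,'foot1':.03,'blade':.006,'platen':.05,'solvent':.04,'beaker':.04,'vialbox':.04}
for n,h in hs.items():
    for d in imaging.silhouettes('top',n):
        m=d['mask'].astype(np.uint8)
        r=cv2.minAreaRect(cv2.findNonZero(m)) 
        c=[ray(i,p,h) for p in cv2.boxPoints(r)]
        e1=c[1]-c[0];e2=c[2]-c[1]
        print(n,round(d['p'],2),np.round(d['uv'],1),'ctr',np.round(np.mean(c,0)[:2],3),'sz',round(np.hypot(*e1[:2]),3),round(np.degrees(np.arctan2(e1[1],e1[0])),1),round(np.hypot(*e2[:2]),3),m.sum())
E
```

```text
mat 0.65 [ 98.4 221.2] ctr [0.518 0.334] sz 0.175 -87.6 0.208 4059
die 0.74 [178.4 214.6] ctr [0.541 0.103] sz 0.264 -2.2 0.067 1337
pad 0.8 [348.1 214.7] ctr [ 0.533 -0.385] sz 0.075 -90.1 0.202 1129
press 0.81 [272.8 218.4] ctr [ 0.522 -0.165] sz 0.177 -80.8 0.226 4723
press 0.48 [182.2 214.6] ctr [0.542 0.103] sz 0.265 -2.7 0.067 1356
foot1 0.62 [178.3 193.5] ctr [0.59  0.102] sz 0.037 -91.5 0.038 167
foot1 0.62 [179.1 208. ] ctr [0.541 0.103] sz 0.034 -91.5 0.031 150
foot1 0.6 [177.1 244.9] ctr [0.442 0.107] sz 0.033 -91.5 0.033 143
foot1 0.55 [176.5 231.1] ctr [0.489 0.107] sz 0.036 -91.5 0.034 163
foot1 0.54 [181.2 176.9] ctr [0.641 0.095] sz 0.034 -91.5 0.035 154
blade 0.9 [352.8 210.7] ctr [ 0.54  -0.392] sz 0.032 -91.5 0.158 645
blade 0.62 [417.2 213.9] ctr [ 0.52  -0.574] sz 0.041 -70.9 0.157 591
platen 0.68 [272.6 189.4] ctr [ 0.59  -0.155] sz 0.16 -80.7 0.06 988
platen 0.52 [352.  209.1] ctr [ 0.533 -0.381] sz 0.031 -91.5 0.151 617
solvent 0.63 [270.3 186.8] ctr [ 0.593 -0.152] sz 0.16 -80.6 0.055 885
solvent 0.59 [183.3 176.5] ctr [0.638 0.093] sz 0.034 -91.5 0.035 138
solvent 0.57 [165.5 134. ] ctr [0.758 0.139] sz 0.061 -50.2 0.087 506
beaker 0.81 [324.7 139. ] ctr [ 0.739 -0.319] sz 0.076 -91.5 0.094 671
vialbox 0.75 [245.  128.8] ctr [ 0.784 -0.089] sz 0.145 -78.4 0.113 1716
vialbox 0.19 [100.3 220.8] ctr [0.513 0.32 ] sz 0.172 -86.2 0.197 4138
```

View pics/topc.png

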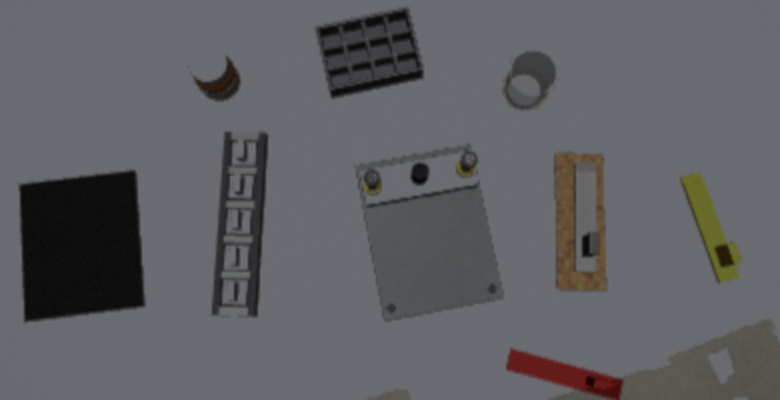

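View pics/topb.png

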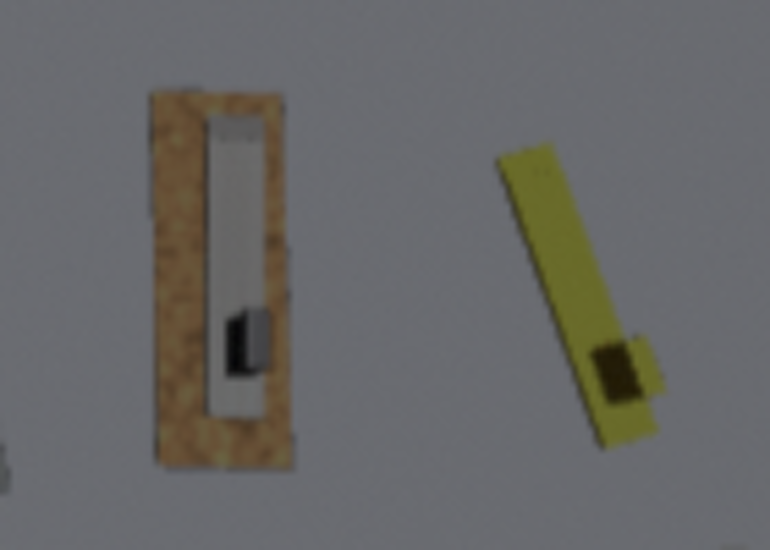

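The crop confirms it: the steel strip on the cork (top view 352,210) is the real blade, and red and yellow are look-alikes. All five cavities hold a foot. Next I'll fit the poses and check them with overlays.

```bash
cat >> h.py <<'E'
def T(pose,P):
    x,y,a=pose;a=np.radians(a);P=np.atleast_2d(np.array(P,float));c,s=np.cos(a),np.sin(a)
    return np.c_[x+c*P[:,0]-s*P[:,1],y+s*P[:,0]+c*P[:,1],P[:,2]]
def rect(x0,x1,y0,y1,z):return [[x0,y0,z],[x1,y0,z],[x1,y1,z],[x0,y1,z]]
def fit(gray,info,outl,pose0):
    from scipy.optimize import minimize
    g=cv2.GaussianBlur(gray.astype(np.float32),(0,0),1.0)
    gm=np.hypot(cv2.Sobel(g,5,1,0),cv2.Sobel(g,5,0,1))
    def cost(q,gm):
        s=0
        for o in outl:
            o=np.array(o);pts=np.concatenate([np.linspace(o[k],o[(k+1)%len(o)],40) for k in range(len(o))])
            uv=proj(info,T(q*np.array([.01,.01,1]),pts)).astype(np.float32)
            s-=cv2.remap(gm,uv[:,:1],uv[:,1:],1).mean()
        return s
    q=np.array(pose0)/np.array([.01,.01,1])
    for sg in (3,1.5,.5):
        m=cv2.GaussianBlur(gm,(0,0),sg)
        q=minimize(cost,q,args=(m,),method='Nelder-Mead',options=dict(initial_simplex=q+np.array([[0,0,0],[.8,0,0],[0,.8,0],[0,0,2]])/(1 if sg>1 else 2))).x
    return q*np.array([.01,.01,1])
def draw(im,info,outl,pose,f,off):
    for o in outl:
        uv=(proj(info,T(pose,o))+.5-off)*f
        cv2.polylines(im,[np.int32(uv*16)],True,(255,0,0),1,cv2.LINE_AA,4)
OUT={'press':[rect(-.135,.09,-.085,.085,.02)],'mat':[rect(-.1,.1,-.085,.085,.004)],'pad':[rect(-.1,.1,-.035,.035,.004)],
'die':[rect(-.132,.132,-.03,.03,.02)],'blade':[rect(-.035,.125,-.015,.015,.010)]}
E
python3 - <<'E'
from h import *
im=imaging.read_camera('top');i=imaging.camera_info('top')
g=im.max(2)
off=np.array([60,100]);f=2
a=cv2.resize(im[100:300,60:450],None,fx=f,fy=f,interpolation=cv2.INTER_CUBIC)
a=np.clip(a.astype(float)*1.5,0,255).astype(np.uint8)
p0={'press':(.54,-.16,9),'mat':(.515,.33,3),'pad':(.533,-.385,0),'die':(.541,.103,-2),'blade':(.5,-.39,0)}
for n in p0:
    gg=g if n!='mat' else np.where(g>60,90,g)
    p=fit(gg,i,OUT[n],p0[n]);print(n,np.round(p,4));draw(a,i,OUT[n],p,f,off)
save(a,'fit.png')
E
```

```text
press [ 0.5446 -0.1593  9.5923]
mat [0.5187 0.3335 5.7313]
pad [ 0.5328 -0.3824 -3.7053]
die [ 0.542   0.1018 -3.0962]
blade [ 0.5159 -0.3953  1.2541]
```

View pics/fit.png

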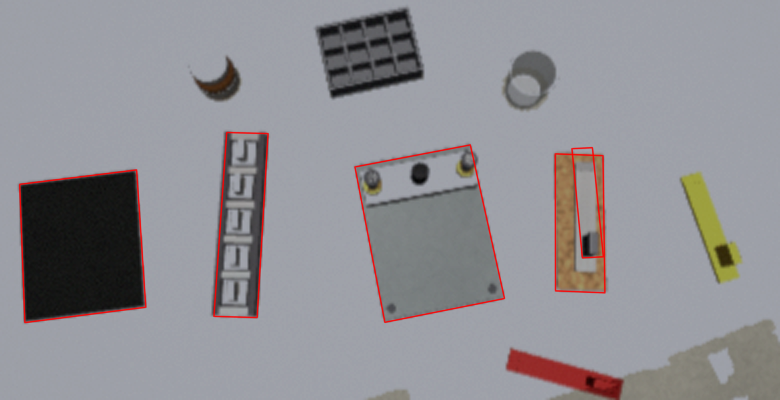

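```bash
python3 - <<'E'
from h import *
im=imaging.read_camera('top');i=imaging.camera_info('top')
g=im.max(2)
p=fit(g,i,OUT['blade'],(.50,-.393,-4));print(p)
f=5.5;off=np.array([310,160])
a=cv2.resize(im[160:260,310:450],None,fx=f,fy=f,interpolation=cv2.INTER_CUBIC)
draw(a,i,OUT['blade'],p,f,off)
draw(a,i,[rect(-.015,.015,-.006,.006,.054)],p,f,off)
save(a,'fitb.png')
s=imaging.read_camera('scene');si=imaging.camera_info('scene')
off=np.array([195,165]);f=8
b=cv2.resize(s[165:240,195:290],None,fx=f,fy=f,interpolation=cv2.INTER_CUBIC)
P=(.5446,-.1593,9.59)
draw(b,si,OUT['press'],P,f,off)
for gap in (.0,.012,.024):draw(b,si,[rect(.038,.062,-.012,.012,.084+gap)],P,f,off)
for gap in (0,.006,.012):draw(b,si,[rect(.075,.075,-.08,.08,.02+gap)],P,f,off)
save(b,'gap.png')
E
```

```text
[ 0.51591455 -0.39486779  2.04391371]
```

View pics/fitb.png

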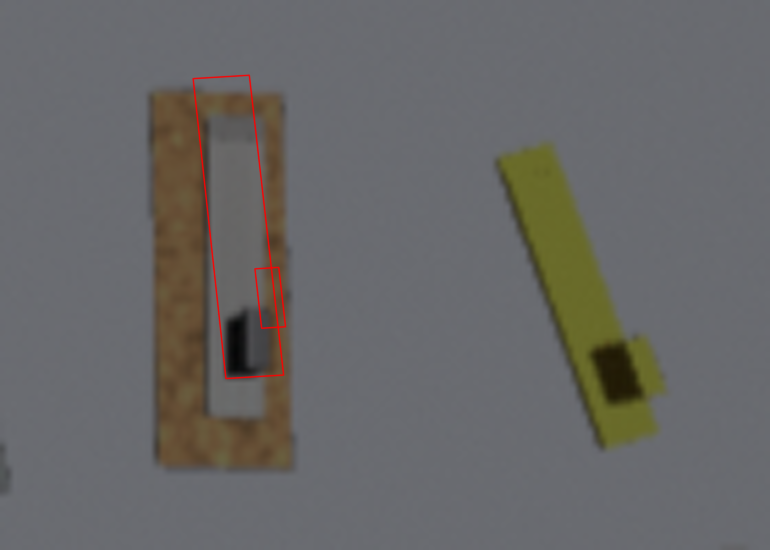

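View pics/gap.png

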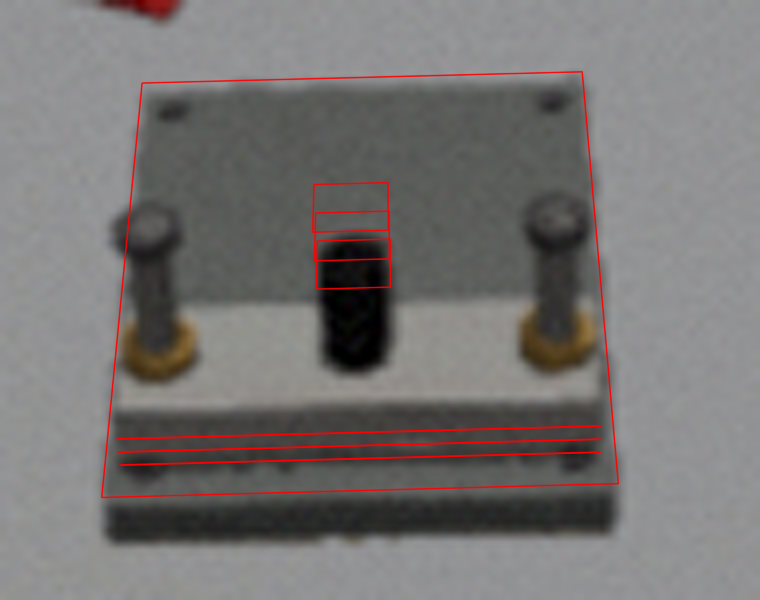

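Gap is close to 0 (knob top at crop y≈240 matches the gap=0 outline), so the platen must be raised first. The automatic blade fit slipped, so I'm using the blade corners from the crop instead.

```bash
python3 - <<'E'
from h import *
i=imaging.camera_info('top');off=np.array([310,160])
W=lambda u,v,z:ray(i,np.array([u,v])/5.5-.5+off,z)[:2]
bl,br,tl,tr=[W(*p,.010) for p in((206,415),(263,417),(207,115),(266,115))]
m0=(bl+br)/2;m1=(tl+tr)/2;d=m1-m0
print(m0,m1,'len',np.hypot(*d),'wid',np.hypot(*(bl-br)),'yaw',np.degrees(np.arctan2(d[1],d[0])),'grip',m0+d/np.hypot(*d)*.035)
print('griptop',W(258,337,.054))
P={'press':(.5446,-.1593,9.59),'mat':(.5187,.3335,5.73),'die':(.542,.1018,-3.1)}
print('knob',T(P['press'],[.05,0,0]))
print('feet',np.round(T(P['die'],[[x,0,0] for x in(-.1,-.05,0,.05,.1)]),4))
print('mat',np.round(T(P['mat'],[[x,y,0] for x,y in((-.06,-.04),(0,-.04),(.06,-.04),(-.03,.045),(.03,.045))]),4))
fs=imaging.read_camera('top')
E
```

```text
[ 0.46074051 -0.38435899] [ 0.61963546 -0.39722464] len 0.15941495947176304 wid 0.029356260402341783 yaw -4.629112159539814 grip [ 0.49562634 -0.38718368]
griptop [ 0.49613903 -0.38748027]
knob [[ 0.59390126 -0.15097017  0.        ]]
feet [[0.4421 0.1072 0.    ]
 [0.4921 0.1045 0.    ]
 [0.542  0.1018 0.    ]
 [0.5919 0.0991 0.    ]
 [0.6419 0.0964 0.    ]]
mat [[0.463  0.2877 0.    ]
 [0.5227 0.2937 0.    ]
 [0.5824 0.2997 0.    ]
 [0.4844 0.3753 0.    ]
 [0.5441 0.3813 0.    ]]
```

```bash
cat >> h.py <<'E'
def plan(x,y,z,yaw,show=True):
    s=ctrl.get_state();M=R.from_quat(s['tcp_rot']).as_matrix();p=s['eef_pos']
    cy=np.degrees(np.arctan2(M[1,0],M[0,0]));d=M.T@(np.array([x,y,z])-p)
    dy=(yaw-cy+90)%180-90
    print('t',round(s['time'],2),'pos',np.round(p,4),'yaw',round(cy,2),'F',np.round(s['contact_force'],1),'op',round(s['opening'],3),'j6',round(s['qpos'][5],2))
    print('  shift units',np.round(d/.025,3),'turn',round(-dy/5,3),'dist mm',round(np.linalg.norm(d)*1e3,1),'min rows',int(np.ceil(max(np.linalg.norm(d)/.0417,abs(dy)/7.16))))
E
python3 -c "
from h import *
plan(.5939,-.1510,.16,9.6)"
```

```text
t 0.9 pos [ 0.299  -0.6052  0.1989] yaw 26.29 F [-0.1  0.7  0.6] op 1.003 j6 -0.15
  shift units [ 18.622 -11.064   1.555] turn 3.337 dist mm 542.9 min rows 14
```

```bash
cat >> h.py <<'E'
import json
def C():return json.load(open('cmd.json'))
def moved(a,b,c,t):
    x,y,z,w=C();r=np.radians(w)
    x+=.025*(a*np.cos(r)+b*np.sin(r));y+=.025*(a*np.sin(r)-b*np.cos(r));z-=.025*c;w-=5*t
    json.dump([x,y,z,w],open('cmd.json','w'))
    s=ctrl.get_state();M=R.from_quat(s['tcp_rot']).as_matrix()
    print('cmd',np.round([x,y,z],4),round(w,2),'err mm',np.round((s['eef_pos']-[x,y,z])*1e3,1),'F',np.round(s['contact_force'],1),'op',round(s['opening'],3),'t',round(s['time'],1))
def to(x,y,z,yaw):
    X,Y,Z,w=C();r=np.radians(w);dx,dy=x-X,y-Y
    a=(dx*np.cos(r)+dy*np.sin(r))/.025;b=(dx*np.sin(r)-dy*np.cos(r))/.025;c=(Z-z)/.025
    dw=(yaw-w+90)%180-90
    print('  -> units',np.round([a,b,c,-dw/5],3),'rows>=',int(np.ceil(max(np.linalg.norm([a,b,c])*.025/.0417,abs(dw)/7.16))))
E
echo '[0.299,-0.605,0.199,26.3]'>cmd.json
python3 -c "
from h import *
to(.5939,-.1510,.16,9.6)"
python3 -m creep '[2,-1.2,0,0.4, 4,-2.4,0.2,0.8, 6,-3.6,0.4,1.2, 8,-4.8,0.6,1.6, 10,-6,0.8,2, 12,-7.2,1,2.4, 13.5,-8.1,1.2,2.8, 15,-8.9,1.4,3.1, 16.3,-9.7,1.56,3.34, 17.3,-10.3,1.56,3.34, 18,-10.7,1.56,3.34, 18.4,-10.95,1.56,3.34, 18.62,-11.05,1.56,3.34, 18.62,-11.05,1.56,3.34, 18.62,-11.05,1.56,3.34]' 120 60
```

```text
-> units [ 18.621 -11.054   1.56    3.34 ] rows>= 14
time: 2.15
eef_pos: [0.5948, -0.149, 0.1596]
tcp_rot: [0.996, 0.086, -0.0, 0.0]
contact_force: [-0.1, -0.9, 0.7]
opening: 0.531
```

```bash
python3 - <<'E'
from h import *
moved(18.62,-11.05,1.56,3.34)
i=imaging.camera_info('wrist');im=imaging.read_camera('wrist');save(im,'w1.png')
print(i['origin'],proj(i,T((.5446,-.1593,9.59),[[.05,0,.084],[.05,.012,.084],[.05,-.012,.084]])))
E
```

```text
cmd [ 0.5939 -0.1511  0.16  ] 9.6 err mm [ 0.9  2.1 -0.4] F [-0.1 -0.9  0.7] op 0.531 t 2.1
[ 0.66804539 -0.1353128   0.33455092] [[264.44946715 186.19548354]
 [248.96768329 186.13878516]
 [279.93026963 186.25217831]]
```

View pics/w1.png

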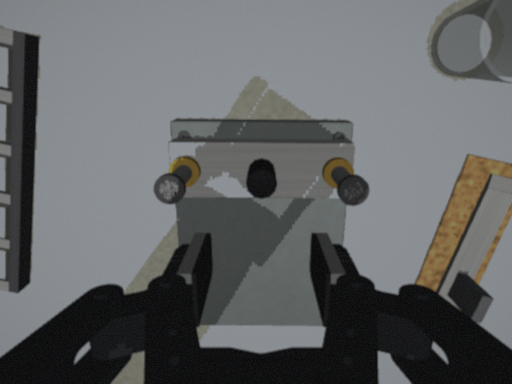

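The knob at (261,183) is within 3 px of the prediction and centred between the fingers (212 and 310). Descending and gripping.

```bash
python3 -m creep '[0,0,1,0, 0,0,2,0, 0,0,3,0, 0,0,3.6,0, 0,0,4,0, 0,0,4,0, 0,0,4,0]' 120 60; python3 -m creep '[0,0,0,0, 0,0,0,0, 0,0,0,0, 0,0,0,0, 0,0,0,0, 0,0,0,0]' 255 60
python3 -c "
from h import *
moved(0,0,4,0)"
```

```text
time: 2.78
eef_pos: [0.5937, -0.1524, 0.0601]
tcp_rot: [0.997, 0.083, -0.0, 0.0]
contact_force: [0.1, 0.1, 1.0]
opening: 0.522
time: 3.28
eef_pos: [0.5942, -0.1513, 0.0602]
tcp_rot: [0.996, 0.084, 0.0, 0.0]
contact_force: [-0.4, 1.1, 0.2]
opening: -0.002
cmd [ 0.5939 -0.1511  0.06  ] 9.6 err mm [ 0.2 -0.2  0.2] F [-0.4  1.1  0.2] op -0.002 t 3.3
```

```bash
python3 -m creep '[0,0,-0.1,0, 0,0,-0.2,0, 0,0,-0.3,0, 0,0,-0.4,0, 0,0,-0.5,0, 0,0,-0.5,0, 0,0,-0.5,0]'
python3 -c "
from h import *
moved(0,0,-.5,0)
imaging.read_camera('scene')
s=imaging.read_camera('scene');save(cv2.resize(s[150:250,180:300],None,fx=6,fy=6,interpolation=cv2.INTER_CUBIC),'s2.png')"
```

```text
time: 3.87
eef_pos: [0.5942, -0.1514, 0.0727]
tcp_rot: [0.997, 0.084, 0.0, 0.0]
contact_force: [0.7, -0.6, -1.1]
opening: -0.003
cmd [ 0.5939 -0.1511  0.0725] 9.6 err mm [ 0.2 -0.3  0.2] F [ 0.7 -0.6 -1.1] op -0.003 t 3.9
```

View pics/s2.png

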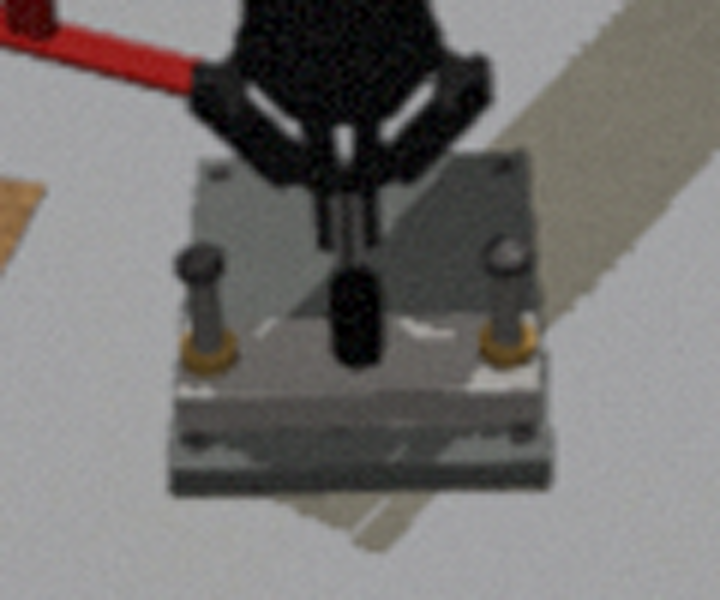

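The gripper closed on nothing (opening ≈ 0) and the fingers show behind the knob. I'll check the offset against the calibration.

```bash
python3 - <<'E'
from h import *
si=imaging.camera_info('scene');off=np.array([180,150])
print((proj(si,[[.5942,-.1514,.0727],[.5942,-.1514,.10]])+.5-off)*6)
P=(.5446,-.1593,9.59)
print('knobtop',(proj(si,T(P,[[.05,0,.084],[.05,0,.094],[.05,0,.042]]))+.5-off)*6)
ti=imaging.camera_info('top');t=imaging.read_camera('top')
save(cv2.resize(t[150:270,210:330],None,fx=5,fy=5,interpolation=cv2.INTER_CUBIC),'t2.png')
off=np.array([210,150]);print((proj(ti,[[.5942,-.1514,.0727]])+.5-off)*5,(proj(ti,T(P,[[.05,0,.084]]))+.5-off)*5)
E
```

```text
[[354.70137468 307.48786342]
 [352.30356642 259.70434655]]
knobtop [[354.81136627 287.54778515]
 [353.93728266 269.98740488]
 [358.36427692 358.92592488]]
[[298.97959299 185.13624465]] [[299.04037647 181.25327134]]
```

View pics/t2.png

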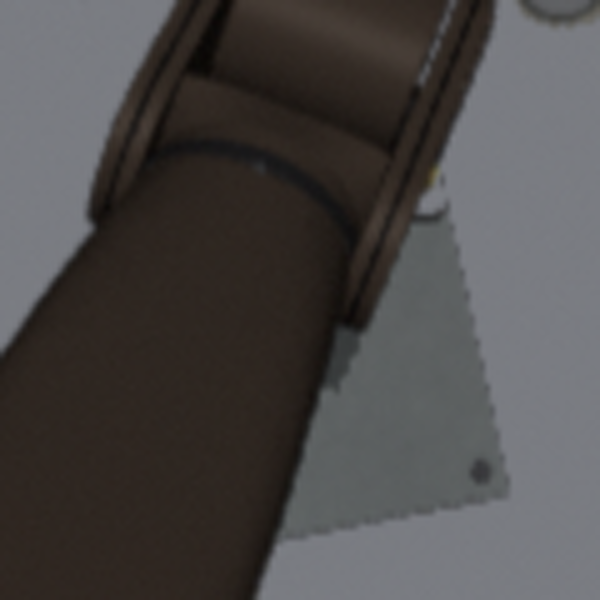

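```bash
python3 - <<'E'
from h import *
im=imaging.read_camera('wrist');save(im,'w2.png')
s=imaging.read_camera('scene');save(cv2.resize(s[160:240,190:290],None,fx=7.5,fy=7.5,interpolation=cv2.INTER_CUBIC),'s3.png')
E
```

```text
(no output)
```

View pics/w2.png

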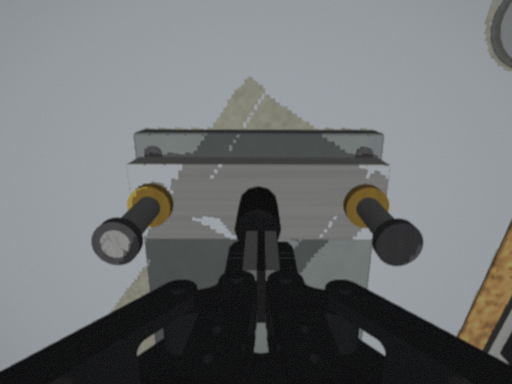

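View pics/s3.png

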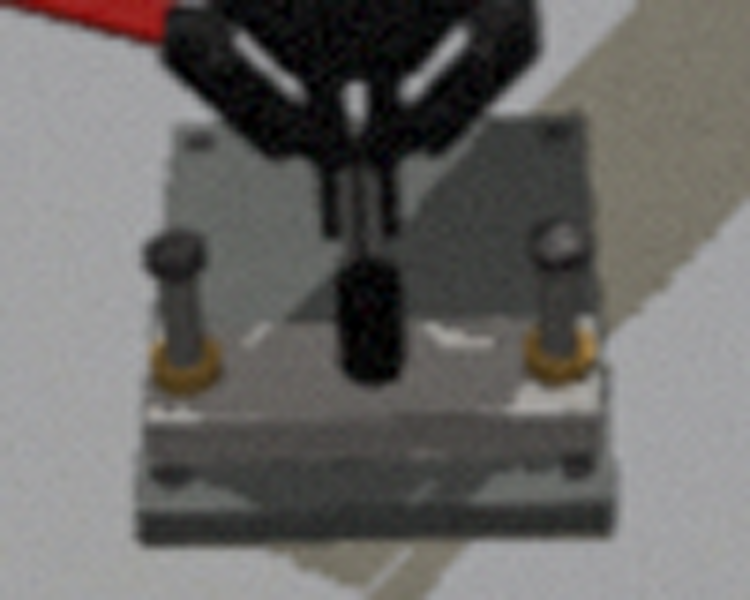

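```bash
python3 - <<'E'
from h import *
s=ctrl.get_state();i=imaging.camera_info('wrist');M=R.from_quat(s['tcp_rot']).as_matrix()
for o in ([0,0,0],[0.011,0,0],[-.011,0,0],[0,0,-.019],[.011,0,-.03],[.011,0,-.05]):
    print(o,proj(i,s['eef_pos']+M@np.array(o)))
print(proj(i,T((.5446,-.1593,9.59),[[.05,0,.084],[.05,0,.096],[.062,0,.096],[.038,0,.096]])))
print(R.from_quat(i['attitude']).as_matrix(), i['origin']-s['eef_pos'])
si=imaging.camera_info('scene');off=np.array([190,160])
print((proj(si,[s['eef_pos']+M@np.array(o) for o in ([0,0,0],[0,.01,0],[0,0,-.03],[0,0,-.06])])+.5-off)*7.5)
E
```

```text
[0, 0, 0] [[262.75381904 223.22407609]]
[0.011, 0, 0] [[262.77759692 204.71833381]]
[-0.011, 0, 0] [[262.73082586 241.11910199]]
[0, 0, -0.019] [[262.9582975  238.02606452]]
[0.011, 0, -0.03] [[263.13297177 226.74456979]]
[0.011, 0, -0.05] [[263.45212389 246.52571036]]
[[262.3265061  231.90605163]
 [262.42379925 242.13114194]
 [262.44451817 219.46499192]
 [262.40392697 263.8710886 ]]
[[ 1.65965294e-01 -9.44139532e-01 -2.84703468e-01]
 [-9.86131400e-01 -1.59079294e-01 -4.73142724e-02]
 [-6.19151628e-04  2.88607557e-01 -9.57447280e-01]] [0.07332312 0.01339482 0.17491637]
[[368.98165834 309.97356255]
 [340.44245526 310.72692284]
 [365.67465832 244.30165255]
 [362.23744827 176.04397238]]
```

```bash
python3 - <<'E'
from h import *
im=cv2.imread('pics/w2.png')[160:360,170:350]
a=cv2.resize(im,None,fx=3.3,fy=3,interpolation=cv2.INTER_CUBIC).astype(float)
cv2.imwrite('pics/w2c.png',np.clip(255*(a/255)**.5,0,255).astype(np.uint8))
s=imaging.read_camera('scene')[165:225,200:275]
a=cv2.resize(s,None,fx=9,fy=9,interpolation=cv2.INTER_CUBIC).astype(float)
save(np.clip(255*(a/255)**.5,0,255).astype(np.uint8),'s4.png')
E
```

```text
(no output)
```

View pics/w2c.png

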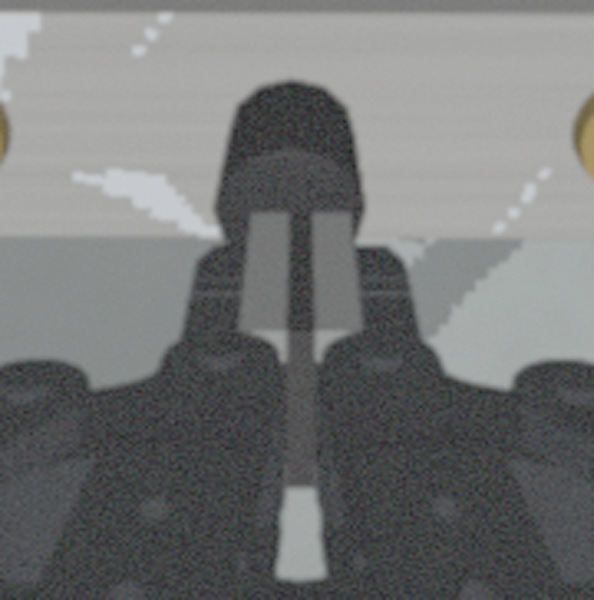

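View pics/s4.png

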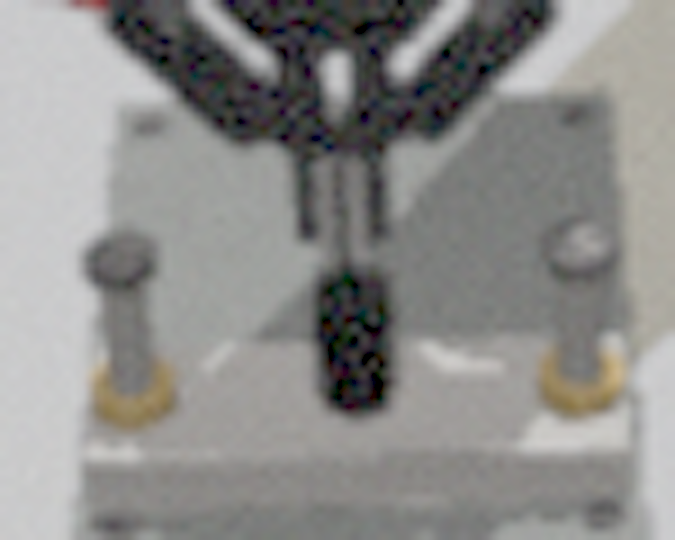

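The fingers look as if they are above the knob top even though the reading puts them below it. I'll check by lowering gently and watching the force.

```bash
python3 -m creep '[0,0,0.15,0, 0,0,0.3,0, 0,0,0.3,0, 0,0,0.3,0]'; python3 -m creep '[0,0,0.1,0, 0,0,0.1,0, 0,0,0.1,0]';python3 -m creep '[0,0,0.1,0, 0,0,0.1,0, 0,0,0.1,0]'; python3 -c "
from h import *
moved(0,0,.5,0)
im=imaging.read_camera('wrist')
save(im,'w3.png')"
```

```text
time: 4.5
eef_pos: [0.5935, -0.1511, 0.0641]
tcp_rot: [0.997, 0.084, -0.001, -0.0]
contact_force: [-0.1, -0.2, 0.3]
opening: -0.002
time: 4.75
eef_pos: [0.5939, -0.1513, 0.0622]
tcp_rot: [0.997, 0.084, -0.0, -0.0]
contact_force: [0.0, 0.8, 0.1]
opening: -0.001
time: 5.0
eef_pos: [0.5938, -0.1513, 0.0596]
tcp_rot: [0.996, 0.084, -0.0, -0.0]
contact_force: [-0.1, -0.7, 0.2]
opening: -0.0
cmd [ 0.5939 -0.1511  0.06  ] 9.6 err mm [-0.1 -0.2 -0.4] F [-0.1 -0.7  0.2] op -0.0 t 5.0
```

View pics/w3.png

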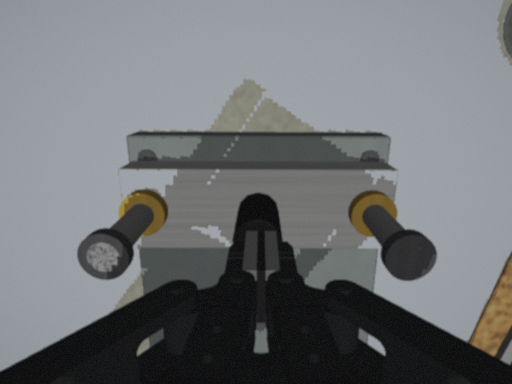

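```bash
for k in 1 2 3; do :; done; python3 -m creep '[0,0,0.08,0, 0,0,0.16,0, 0,0,0.16,0]'; python3 -m creep '[0,0,0.08,0, 0,0,0.08,0, 0,0,0.08,0]'; python3 -m creep '[0,0,0.06,0, 0,0,0.06,0, 0,0,0.06,0]'; python3 -c "
from h import *
moved(0,0,.3,0)
im=imaging.read_camera('scene')
a=cv2.resize(im[140:230,180:290],None,fx=6.5,fy=6.5,interpolation=cv2.INTER_CUBIC).astype(float)
save(np.clip(255*(a/255)**.5,0,255).astype(np.uint8),'s5.png')"
```

```text
time: 5.3
eef_pos: [0.5943, -0.1515, 0.0559]
tcp_rot: [0.997, 0.084, 0.0, 0.0]
contact_force: [0.3, -1.0, 1.0]
opening: -0.0
time: 5.55
eef_pos: [0.5942, -0.1514, 0.0538]
tcp_rot: [0.997, 0.084, 0.0, 0.0]
contact_force: [0.6, -0.2, 1.1]
opening: 0.003
time: 5.8
eef_pos: [0.5942, -0.1514, 0.0523]
tcp_rot: [0.997, 0.084, 0.0, 0.0]
contact_force: [0.2, -1.0, 2.3]
opening: 0.001
cmd [ 0.5939 -0.1511  0.0525] 9.6 err mm [ 0.3 -0.3 -0.2] F [ 0.2 -1.   2.3] op 0.001 t 5.8
```

View pics/s5.png

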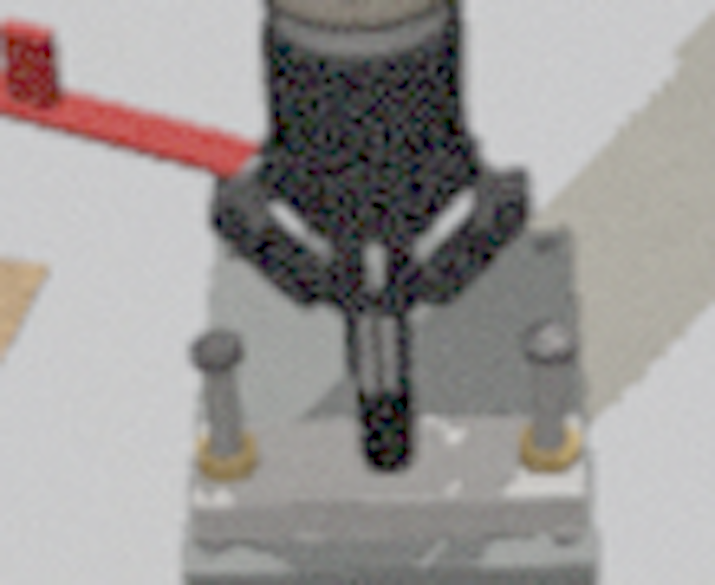

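```bash
python3 - <<'E'
from h import *
im=imaging.read_camera('wrist')[150:360,160:360]
a=cv2.resize(im,None,fx=3.5,fy=2.8,interpolation=cv2.INTER_CUBIC).astype(float)
save(np.clip(255*(a/255)**.5,0,255).astype(np.uint8),'w5.png')
s=ctrl.get_state();print(s['contact_force'],s['wrist_torque'],s['eef_pos'],s['opening'])
print(imaging.camera_info('wrist'))
E
```

```text
[-0.06695428 -0.15864654  1.70200842] [-0.02698219 -0.09679096  0.03888941] [ 0.59415114 -0.15142337  0.05235034] 0.0009329066760920347
{'intrinsics': array([[337.68257594,   0.        , 260.70205471],
       [  0.        , 337.68257594, 185.92200728],
       [  0.        ,   0.        ,   1.        ]]), 'origin': array([ 0.66729803, -0.13796043,  0.22729751]), 'attitude': array([ 0.75541062, -0.63889296, -0.09401593,  0.11104769])}
```

View pics/w5.png

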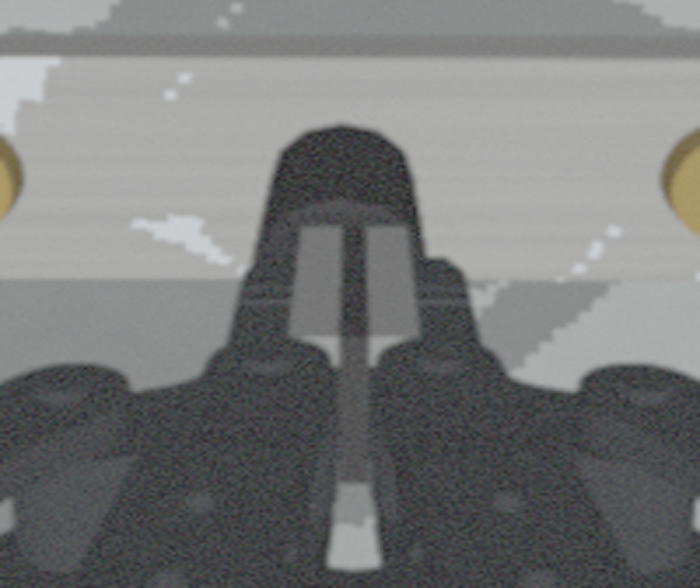

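The finger tips are now at the knob-top level in both views, so the true tip sits roughly 30 mm above the TCP reading. One or two more gentle steps should confirm this by force.

```bash
python3 -m creep '[0,0,0.04,0, 0,0,0.04,0, 0,0,0.04,0]'; python3 -m creep '[0,0,0.04,0, 0,0,0.04,0, 0,0,0.04,0]' ; python3 -c "
from h import *
moved(0,0,.08,0)"
```

```text
time: 6.15
eef_pos: [0.5941, -0.1514, 0.0516]
tcp_rot: [0.997, 0.084, 0.0, 0.0]
contact_force: [-0.0, 0.6, 2.6]
opening: 0.002
time: 6.4
eef_pos: [0.5941, -0.1514, 0.0515]
tcp_rot: [0.996, 0.084, -0.0, 0.0]
contact_force: [-1.3, 0.1, 6.2]
opening: 0.0
cmd [ 0.5939 -0.1511  0.0505] 9.6 err mm [ 0.2 -0.3  1. ] F [-1.3  0.1  6.2] op 0.0 t 6.4
```

```bash
python3 -m creep '[0,0,-0.5,0, 0,0,-1,0, 0,0,-1,0, 0,0,-1,0, 0,0,-1,0, 0,0,-1,0, 0,0,-0.6,0, 0,0,-0.2,0, 0,0,0.2,0, 0,0,0.5,0, 0,0,0.68,0, 0,0,0.68,0]' 140 60;  python3 -c "
from h import *
moved(0,0,.68,0)"; python3 -m creep '[0,0,0,0, 0,0,0,0, 0,0,0,0, 0,0,0,0, 0,0,0,0, 0,0,0,0]' 255 60
```

```text
time: 7.4
eef_pos: [0.5926, -0.1508, 0.031]
tcp_rot: [0.997, 0.084, -0.002, -0.001]
contact_force: [0.5, -0.3, -0.7]
opening: 0.449
cmd [ 0.5939 -0.1511  0.0335] 9.6 err mm [-1.3  0.3 -2.5] F [ 0.5 -0.3 -0.7] op 0.449 t 7.4
time: 7.9
eef_pos: [0.5934, -0.1495, 0.0333]
tcp_rot: [0.997, 0.083, -0.001, -0.002]
contact_force: [-1.4, 5.5, -0.5]
opening: 0.254
```

```bash
python3 -m creep '[0,0,-0.08,0, 0,0,-0.16,0, 0,0,-0.24,0, 0,0,-0.32,0, 0,0,-0.4,0, 0,0,-0.48,0, 0,0,-0.48,0, 0,0,-0.48,0]'; python3 -c "
from h import *
moved(0,0,-.48,0)
s=imaging.read_camera('scene')
a=cv2.resize(s[150:240,180:290],None,fx=6.5,fy=6.5,interpolation=cv2.INTER_CUBIC).astype(float)
save(np.clip(255*(a/255)**.5,0,255).astype(np.uint8),'s6.png')"
```

```text
time: 8.57
eef_pos: [0.5934, -0.1495, 0.0444]
tcp_rot: [0.997, 0.083, -0.0, -0.002]
contact_force: [1.1, 5.5, -3.8]
opening: 0.253
cmd [ 0.5939 -0.1511  0.0455] 9.6 err mm [-0.5  1.6 -1.1] F [ 1.1  5.5 -3.8] op 0.253 t 8.6
```

View pics/s6.png

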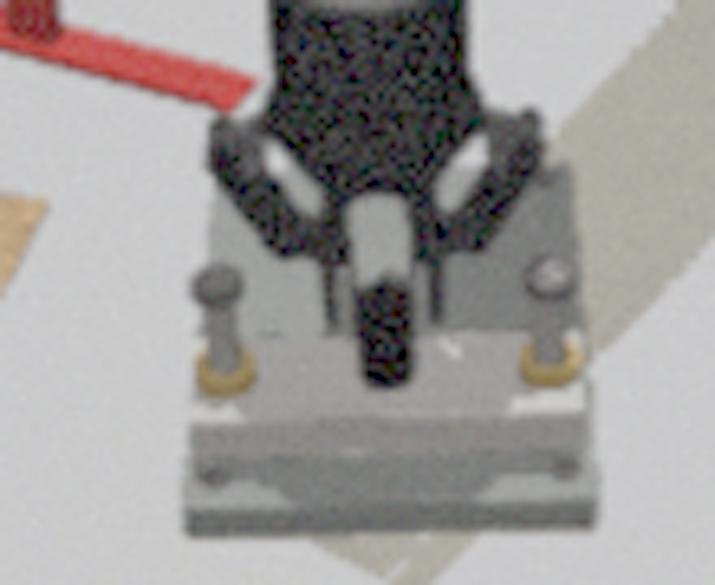

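Raised by about 11 mm, and knob base moved from row 212 to 209. Releasing and going to the steel blade.

```bash
python3 -m creep '[0,0,0,0, 0,0,0,0, 0,0,0,0, 0,0,-1,0, 0,0,-2,0, 0,0,-3,0, 0,0,-4,0, 0,0,-4,0]' 140; python3 -c "
from h import *
moved(0,0,-4,0);to(.4958,-.3873,.08,-4.6)"
```

```text
time: 9.28
eef_pos: [0.598, -0.1537, 0.1532]
tcp_rot: [0.996, 0.083, 0.006, 0.004]
contact_force: [0.3, -0.4, 1.7]
opening: 0.452
cmd [ 0.5939 -0.1511  0.1455] 9.6 err mm [ 4.1 -2.6  7.7] F [ 0.3 -0.4  1.7] op 0.452 t 9.3
  -> units [-5.445  8.661  2.62   2.84 ] rows>= 7
```

```bash
python3 -m creep '[-0.5,0.8,0,0.3, -1.3,2,0.2,0.8, -2.1,3.4,0.6,1.3, -2.9,4.7,1,1.8, -3.7,5.9,1.4,2.2, -4.4,7,1.8,2.5, -4.9,7.8,2.2,2.84, -5.3,8.4,2.6,2.84, -5.44,8.66,2.62,2.84, -5.44,8.66,2.62,2.84, -5.44,8.66,2.62,2.84]' 140; python3 - <<'E'
from h import *
moved(-5.44,8.66,2.62,2.84)
i=imaging.camera_info('wrist');im=imaging.read_camera('wrist');save(im,'w6.png')
P=(.4958,-.3873,-4.6)
print(proj(i,T(P,[[0,0,.054],[.015,.006,.054],[.015,-.006,.054],[.125,.015,.004],[.125,-.015,.004]])))
E
```

```text
time: 10.2
eef_pos: [0.4962, -0.3876, 0.0803]
tcp_rot: [0.999, -0.04, 0.0, 0.0]
contact_force: [0.4, 0.0, 0.5]
opening: 0.452
cmd [ 0.4959 -0.3872  0.08  ] -4.6 err mm [ 0.3 -0.3  0.3] F [0.4 0.  0.5] op 0.452 t 10.2
[[262.40898237 207.11367246]
 [252.75955709 184.44886401]
 [272.06593878 184.42566136]
 [239.68874449   5.76876787]
 [284.48982158   5.702072  ]]
```

View pics/w6.png

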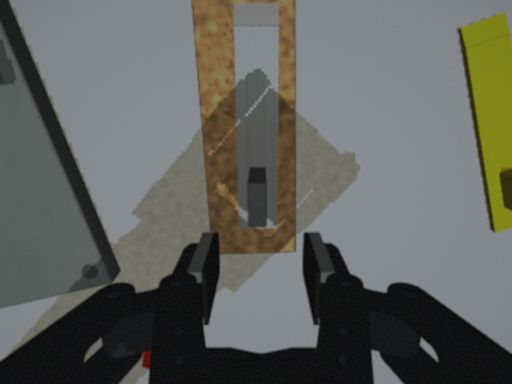

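The grip top is at (257,205) against the finger midline at 261, so I shift about 2 mm to the left and descend.

```bash
python3 -m creep '[0,-0.09,0.8,0, 0,-0.09,1.6,0, 0,-0.09,2.4,0, 0,-0.09,2.9,0, 0,-0.09,3.2,0, 0,-0.09,3.32,0, 0,-0.09,3.32,0]' 140; python3 -m creep '[0,0,0,0, 0,0,0,0, 0,0,0,0, 0,0,0,0, 0,0,0,0]' 255 60;python3 - <<'E'
from h import *
moved(0,-.09,3.32,0)
im=imaging.read_camera('wrist');save(im,'w7.png')
E
```

```text
time: 10.83
eef_pos: [0.4965, -0.3848, -0.0032]
tcp_rot: [0.999, -0.04, -0.0, -0.0]
contact_force: [-0.2, -0.4, 0.8]
opening: 0.455
time: 11.25
eef_pos: [0.4969, -0.386, -0.0017]
tcp_rot: [0.999, -0.04, 0.001, 0.001]
contact_force: [0.4, -0.1, 4.7]
opening: 0.125
cmd [ 0.4961 -0.385  -0.003 ] -4.6 err mm [ 0.8 -1.   1.3] F [ 0.4 -0.1  4.7] op 0.125 t 11.2
```

View pics/w7.png

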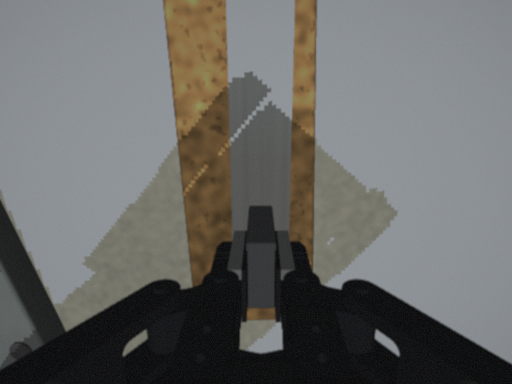

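The blade is gripped (opening 0.125, about 11 mm for a 12 mm grip). Lifting with more grip force.

```bash
python3 -m creep '[0,0,0,0, 0,0,-0.4,0, 0,0,-0.8,0, 0,0,-1.4,0, 0,0,-2,0, 0,0,-2.4,0, 0,0,-2.4,0, 0,0,-2.4,0]' 255 100; python3 - <<'E'
from h import *
moved(0,0,-2.4,0)
to(.4211,-.1788,.057,9.6)
s=imaging.read_camera('scene');a=cv2.resize(s[130:240,80:260],None,fx=4.3,fy=4.3,interpolation=cv2.INTER_CUBIC).astype(float)
save(np.clip(255*(a/255)**.6,0,255).astype(np.uint8),'s7.png')
E
```

```text
time: 11.97
eef_pos: [0.4963, -0.3855, 0.0575]
tcp_rot: [0.999, -0.04, 0.0, 0.0]
contact_force: [0.1, -0.5, -2.8]
opening: 0.116
cmd [ 0.4961 -0.385   0.057 ] -4.6 err mm [ 0.2 -0.5  0.5] F [ 0.1 -0.5 -2.8] op 0.116 t 12.0
  -> units [-3.652 -7.981  0.    -2.84 ] rows>= 6
```

View pics/s7.png

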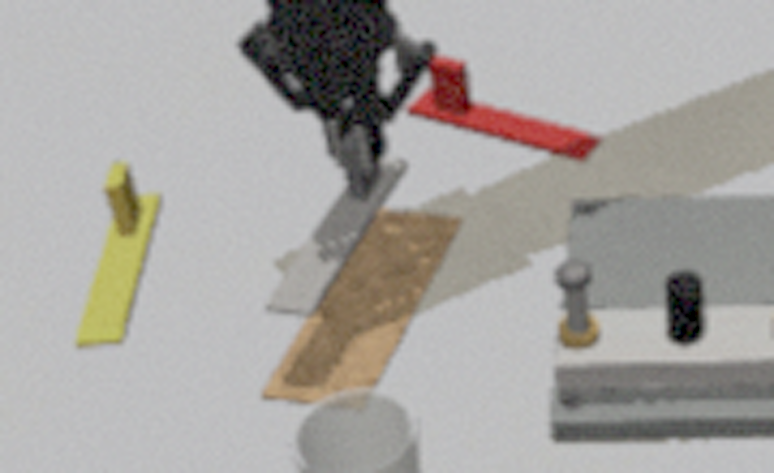

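```bash
python3 -m creep '[-1,0,0,0, -2,-0.3,0,0, -3,-1,0,0, -3.65,-2,0,-0.4, -3.65,-3.2,0,-0.9, -3.65,-4.4,0,-1.4, -3.65,-5.6,0,-1.9, -3.65,-6.6,0,-2.3, -3.65,-7.4,0,-2.6, -3.65,-7.9,0,-2.84, -3.65,-7.98,0,-2.84, -3.65,-7.98,0,-2.84, -3.65,-7.98,0,-2.84]'; python3 - <<'E'
from h import *
moved(-3.65,-7.98,0,-2.84)
i=imaging.camera_info('wrist');im=imaging.read_camera('wrist');save(im,'w8.png')
P=(.5444,-.158,9.6)
print(proj(i,T(P,[[.025,-.08,.055],[.025,.08,.055],[0.025,0,.054],[0,0,.064]])))
E
```

```text
time: 13.1
eef_pos: [0.4213, -0.1798, 0.0568]
tcp_rot: [0.997, 0.083, -0.0, 0.0]
contact_force: [0.2, -0.3, -1.8]
opening: 0.119
cmd [ 0.4212 -0.1788  0.057 ] 9.6 err mm [ 0.2 -0.9 -0.2] F [ 0.2 -0.3 -1.8] op 0.119 t 13.1
[[443.98003225 -96.67459419]
 [ 77.46980595 -96.12738253]
 [260.70236919 -95.23519126]
 [260.78220723 -37.76015034]]
```

View pics/w8.png

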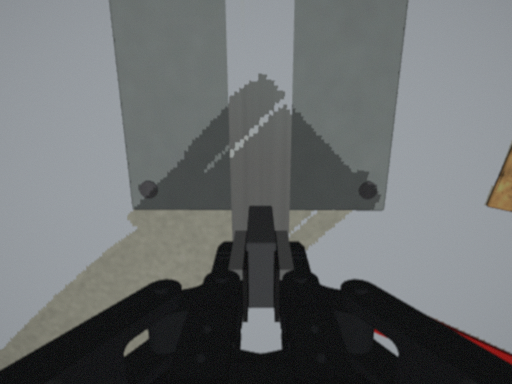

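The blade is centred (column 261 against the bed centre at 258) and parallel. Lowering onto the bed.

```bash
python3 -m creep '[0,0,0.4,0, 0,0,0.8,0, 0,0,1.2,0, 0,0,1.5,0, 0,0,1.5,0, 0,0,1.5,0]';python3 -m creep '[0,0,0.08,0, 0,0,0.08,0, 0,0,0.08,0]';python3 -m creep '[0,0,0.06,0, 0,0,0.06,0, 0,0,0.06,0]';python3 -m creep '[0,0,0.06,0, 0,0,0.06,0, 0,0,0.06,0]'; python3 -m creep '[0,0,0.06,0, 0,0,0.06,0, 0,0,0.06,0]'; python3 -c "
from h import *
moved(0,0,1.76,0)"
```

```text
time: 13.65
eef_pos: [0.4204, -0.1786, 0.0182]
tcp_rot: [0.997, 0.083, -0.001, -0.001]
contact_force: [0.2, 0.0, -0.8]
opening: 0.121
time: 13.9
eef_pos: [0.4215, -0.1792, 0.0177]
tcp_rot: [0.997, 0.084, 0.0, 0.0]
contact_force: [1.1, -0.6, -1.7]
opening: 0.121
time: 14.15
eef_pos: [0.4212, -0.179, 0.0159]
tcp_rot: [0.996, 0.084, 0.0, 0.0]
contact_force: [-0.3, 0.7, -1.7]
opening: 0.117
time: 14.4
eef_pos: [0.4215, -0.1791, 0.0145]
tcp_rot: [0.997, 0.084, 0.0, 0.0]
contact_force: [0.2, -0.7, -0.6]
opening: 0.119
time: 14.65
eef_pos: [0.4214, -0.1792, 0.0143]
tcp_rot: [0.996, 0.084, -0.0, -0.0]
contact_force: [-3.6, 2.0, 8.3]
opening: 0.122
cmd [ 0.4212 -0.1788  0.013 ] 9.6 err mm [ 0.3 -0.4  1.3] F [-3.6  2.   8.3] op 0.122 t 14.7
```

On the bed. I open and regrip so the blade lies truly flat in the jaws.

```bash
python3 -m creep '[0,0,0,0, 0,0,-0.04,0, 0,0,-0.04,0, 0,0,-0.04,0]' 170;python3 -m creep '[0,0,0,0, 0,0,0,0, 0,0,0,0, 0,0,0,0]' 255 100; python3 - <<'E'
from h import *
moved(0,0,-.04,0)
s=imaging.read_camera('scene');a=cv2.resize(s[140:240,180:290],None,fx=6,fy=6,interpolation=cv2.INTER_CUBIC).astype(float)
save(np.clip(255*(a/255)**.6,0,255).astype(np.uint8),'s9.png')
E
```

```text
time: 14.98
eef_pos: [0.4213, -0.1791, 0.0138]
tcp_rot: [0.997, 0.084, 0.0, 0.0]
contact_force: [-0.2, -0.6, 0.1]
opening: 0.333
time: 15.32
eef_pos: [0.4213, -0.1791, 0.014]
tcp_rot: [0.997, 0.084, 0.0, 0.0]
contact_force: [0.5, 0.4, 1.6]
opening: 0.119
cmd [ 0.4212 -0.1788  0.014 ] 9.6 err mm [ 0.2 -0.3 -0. ] F [0.5 0.4 1.6] op 0.119 t 15.3
```

View pics/s9.png

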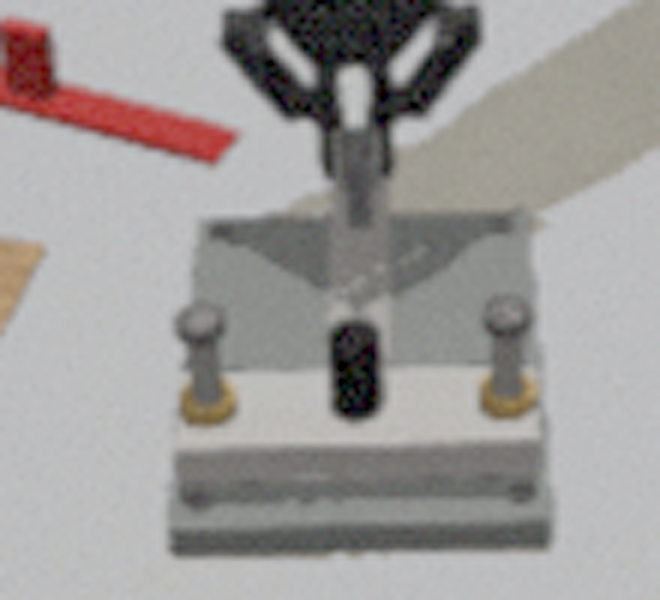

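```bash
python3 -m creep '[0.2,0,0,0, 0.4,0,0,0, 0.6,0,0,0, 0.8,0,0,0, 1,0,0,0, 1.2,0,0,0, 1.4,0,0,0, 1.4,0,0,0]'; python3 -m creep '[0.2,0,0,0, 0.4,0,0,0, 0.6,0,0,0, 0.8,0,0,0, 1,0,0,0, 1.2,0,0,0, 1.4,0,0,0, 1.6,0,0,0, 1.8,0,0,0, 2,0,0,0, 2.15,0,0,0, 2.15,0,0,0, 2.15,0,0,0]'; python3 - <<'E'
from h import *
moved(3.55,0,0,0)
s=imaging.read_camera('scene');a=cv2.resize(s[150:240,190:280],None,fx=6.6,fy=6.6,interpolation=cv2.INTER_CUBIC).astype(float)
save(np.clip(255*(a/255)**.6,0,255).astype(np.uint8),'s10.png')
s=imaging.read_camera('wrist');save(s,'w10.png')
E
```

```text
time: 16.03
eef_pos: [0.4573, -0.1731, 0.0139]
tcp_rot: [0.997, 0.084, 0.001, 0.0]
contact_force: [0.7, 0.1, 2.7]
opening: 0.116
time: 17.12
eef_pos: [0.5096, -0.1641, 0.014]
tcp_rot: [0.997, 0.083, 0.001, 0.0]
contact_force: [0.3, 1.5, 2.8]
opening: 0.12
cmd [ 0.5087 -0.164   0.014 ] 9.6 err mm [ 0.9 -0.1 -0. ] F [0.3 1.5 2.8] op 0.12 t 17.1
```

View pics/s10.png

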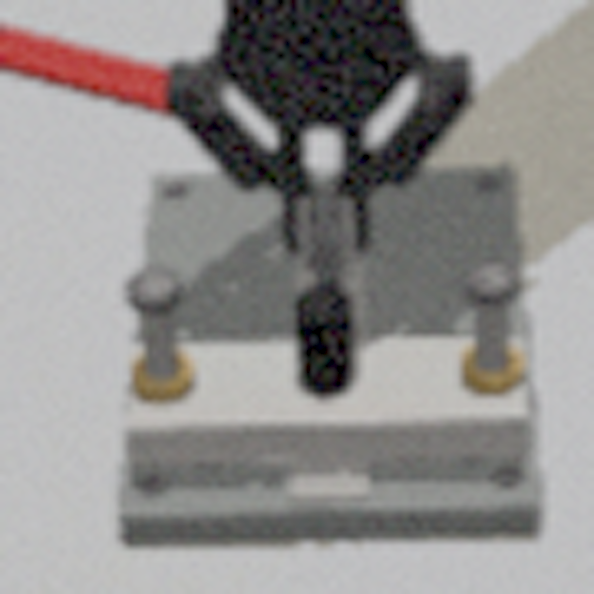

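View pics/w10.png

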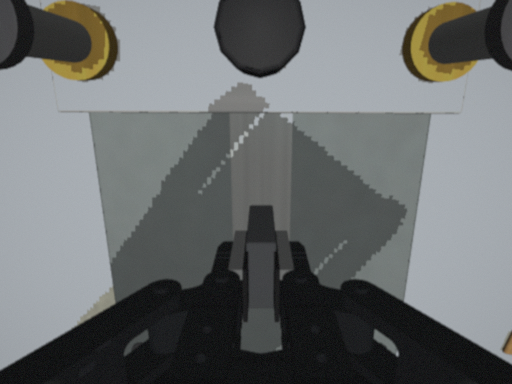

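The tip shows beyond the platen at (328,485), close to the far edge of the bed, with no resistance felt. Releasing the blade and going to the knob.

```bash
python3 -m creep '[0,0,0,0, 0,0,0,0, 0,0,0,0, 0,0,-0.5,0, 0,0,-1.3,0, 0,0,-2.2,0, 0,0,-3.2,0, 0,0,-4.2,0, 0,0,-4.4,0, 0,0,-4.4,0, 0,0,-4.4,0]' 140 60; python3 -c "
from h import *
moved(0,0,-4.4,0);to(.5936,-.1497,.1,9.6)"
```

```text
time: 18.13
eef_pos: [0.5084, -0.1641, 0.1237]
tcp_rot: [0.997, 0.084, -0.0, -0.0]
contact_force: [0.1, 0.3, -0.3]
opening: 0.449
cmd [ 0.5087 -0.164   0.124 ] 9.6 err mm [-0.2 -0.1 -0.3] F [ 0.1  0.3 -0.3] op 0.449 t 18.1
  -> units [ 3.446e+00  2.000e-03  9.600e-01 -0.000e+00] rows>= 3
```

```bash
python3 -m creep '[0.8,0,0,0, 1.8,0,0,0, 2.7,0,0,0, 3.3,0,0.2,0, 3.45,0,0.8,0, 3.45,0,1.6,0, 3.45,0,2.3,0, 3.45,0,2.8,0, 3.45,0,3.14,0, 3.45,0,3.14,0, 3.45,0,3.14,0]' 140; python3 -m creep '[0,0,0,0, 0,0,0,0, 0,0,0,0, 0,0,0,0, 0,0,0,0]' 255 60;python3 -c "
from h import *
moved(3.45,0,3.14,0)"
```

```text
time: 19.05
eef_pos: [0.5932, -0.1497, 0.0445]
tcp_rot: [0.997, 0.083, -0.001, -0.0]
contact_force: [0.4, -0.9, 0.3]
opening: 0.453
time: 19.47
eef_pos: [0.5944, -0.1495, 0.0463]
tcp_rot: [0.997, 0.083, 0.001, -0.0]
contact_force: [0.4, 4.8, 1.8]
opening: 0.252
cmd [ 0.5937 -0.1496  0.0455] 9.6 err mm [0.7 0.1 0.8] F [0.4 4.8 1.8] op 0.252 t 19.5
```

```bash
python3 -m creep '[0,0,0.04,0, 0,0,0.08,0, 0,0,0.12,0, 0,0,0.12,0]';for i in 1; do python3 -m creep '[0,0,0.04,0, 0,0,0.04,0, 0,0,0.04,0]'; done; python3 -m creep '[0,0,0.04,0, 0,0,0.04,0, 0,0,0.04,0]'; python3 -c "
from h import *
moved(0,0,.2,0)"
```

```text
time: 19.8
eef_pos: [0.5943, -0.1495, 0.0423]
tcp_rot: [0.997, 0.083, 0.001, -0.0]
contact_force: [2.5, 4.1, 2.5]
opening: 0.25
time: 20.05
eef_pos: [0.5943, -0.1496, 0.0415]
tcp_rot: [0.997, 0.083, 0.001, -0.0]
contact_force: [1.7, 5.0, 2.1]
opening: 0.253
time: 20.3
eef_pos: [0.5943, -0.1495, 0.0414]
tcp_rot: [0.997, 0.084, 0.0, -0.0]
contact_force: [0.6, 4.7, 6.3]
opening: 0.255
cmd [ 0.5937 -0.1496  0.0405] 9.6 err mm [0.6 0.1 0.9] F [0.6 4.7 6.3] op 0.255 t 20.3
```

Force is starting to rise; continuing in small steps.

```bash
python3 -m creep '[0,0,0.04,0, 0,0,0.04,0, 0,0,0.04,0]'; python3 -m creep '[0,0,0.04,0, 0,0,0.04,0, 0,0,0.04,0]'; python3 -c "
from h import *
moved(0,0,.08,0)"
```

```text
time: 20.55
eef_pos: [0.5943, -0.1496, 0.0414]
tcp_rot: [0.997, 0.084, 0.0, -0.0]
contact_force: [-3.1, 6.8, 10.1]
opening: 0.251
time: 20.8
eef_pos: [0.5943, -0.1495, 0.0413]
tcp_rot: [0.996, 0.084, -0.0, -0.0]
contact_force: [-4.6, 6.9, 15.2]
opening: 0.255
cmd [ 0.5937 -0.1496  0.0385] 9.6 err mm [0.6 0.1 2.8] F [-4.6  6.9 15.2] op 0.255 t 20.8
```

Firm stop: z stays at 0.0413 while the force climbs to 15 N, so the platen rests on the blade. I ease the force off, release, and rise.

```bash
python3 -m creep '[0,0,-0.06,0, 0,0,-0.1,0, 0,0,-0.1,0, 0,0,-0.1,0, 0,0,-0.1,0, 0,0,-0.1,0]' 140; python3 -m creep '[0,0,-0.4,0, 0,0,-1,0, 0,0,-2,0, 0,0,-3,0, 0,0,-3.3,0, 0,0,-3.3,0]' 140; python3 - <<'E'
from h import *
moved(0,0,-3.4,0)
to(.5087,-.164,.1235,9.6)
s=imaging.read_camera('scene');a=cv2.resize(s[150:240,190:280],None,fx=6.6,fy=6.6,interpolation=cv2.INTER_CUBIC).astype(float)
save(np.clip(255*(a/255)**.6,0,255).astype(np.uint8),'s11.png')
E
```

```text
time: 21.3
eef_pos: [0.5934, -0.1502, 0.0403]
tcp_rot: [0.997, 0.083, -0.0, 0.0]
contact_force: [-0.6, -0.7, 0.4]
opening: 0.452
time: 21.8
eef_pos: [0.5959, -0.1508, 0.1272]
tcp_rot: [0.996, 0.084, 0.003, 0.002]
contact_force: [0.1, -0.6, 0.4]
opening: 0.45
cmd [ 0.5937 -0.1496  0.1235] 9.6 err mm [ 2.2 -1.2  3.7] F [ 0.1 -0.6  0.4] op 0.45 t 21.8
  -> units [-3.448e+00 -1.000e-03  0.000e+00 -0.000e+00] rows>= 3
```

View pics/s11.png

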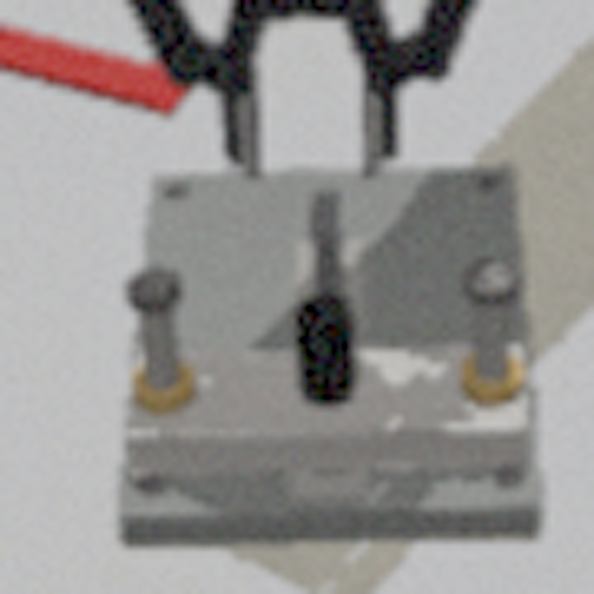

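Platen is down and the blade tip still shows at (328,480). Back to the blade grip.

```bash
python3 -m creep '[-0.8,0,0,0, -1.8,0,0,0, -2.7,0,0,0, -3.3,0,0,0, -3.45,0,0.4,0, -3.45,0,1.2,0, -3.45,0,2.2,0, -3.45,0,3.2,0, -3.45,0,3.9,0, -3.45,0,4.3,0, -3.45,0,4.38,0, -3.45,0,4.38,0, -3.45,0,4.38,0]' 140; python3 -m creep '[0,0,0,0, 0,0,0,0, 0,0,0,0, 0,0,0,0, 0,0,0,0]' 255 100;python3 -c "
from h import *
moved(-3.45,0,4.38,0)"
```

```text
time: 22.93
eef_pos: [0.5094, -0.1645, 0.0143]
tcp_rot: [0.996, 0.084, 0.0, 0.0]
contact_force: [-0.6, 0.5, 0.3]
opening: 0.45
time: 23.35
eef_pos: [0.5098, -0.1647, 0.0154]
tcp_rot: [0.996, 0.084, 0.001, 0.001]
contact_force: [-0.4, 1.2, 5.8]
opening: 0.118
cmd [ 0.5087 -0.164   0.014 ] 9.6 err mm [ 1.2 -0.6  1.4] F [-0.4  1.2  5.8] op 0.118 t 23.4
```

```bash
python3 -m creep '[-0.1,0,0,0, -0.2,0,0,0, -0.4,0,0,0, -0.6,0,0,0, -0.8,0,0,0, -1,0,0,0, -1.2,0,0,0, -1.2,0,0,0]'; python3 -m creep '[-0.2,0,0,0, -0.4,0,0,0, -0.6,0,0,0, -0.8,0,0,0, -1,0,0,0, -1.2,0,0,0, -1.4,0,0,0, -1.6,0,0,0, -1.8,0,0,0, -2,0,0,0, -2.2,0,0,0, -2.35,0,0,0, -2.35,0,0,0, -2.35,0,0,0]'; python3 - <<'E'
from h import *
moved(-3.55,0,0,0)
s=imaging.read_camera('scene');a=cv2.resize(s[150:240,190:280],None,fx=6.6,fy=6.6,interpolation=cv2.INTER_CUBIC).astype(float)
save(np.clip(255*(a/255)**.6,0,255).astype(np.uint8),'s12.png')
E
```

```text
time: 24.02
eef_pos: [0.4809, -0.1704, 0.0154]
tcp_rot: [0.997, 0.083, 0.003, 0.001]
contact_force: [4.1, 0.7, 6.0]
opening: 0.112
time: 25.18
eef_pos: [0.4226, -0.1804, 0.0154]
tcp_rot: [0.997, 0.083, 0.002, 0.002]
contact_force: [2.1, -1.7, 7.8]
opening: 0.121
cmd [ 0.4212 -0.1788  0.014 ] 9.6 err mm [ 1.5 -1.6  1.4] F [ 2.1 -1.7  7.8] op 0.121 t 25.2
```

View pics/s12.png

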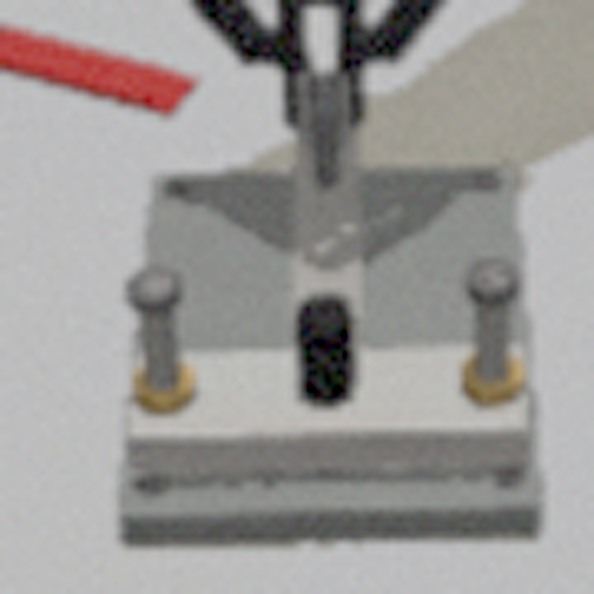

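Blade is withdrawn and the platen held its height. Sliding in again, watching the force.

```bash
python3 -m creep '[0.2,0,0,0, 0.4,0,0,0, 0.6,0,0,0, 0.8,0,0,0, 1,0,0,0, 1.2,0,0,0, 1.3,0,0,0, 1.4,0,0,0, 1.4,0,0,0]'; python3 -m creep '[0.1,0,0,0, 0.2,0,0,0, 0.3,0,0,0, 0.4,0,0,0, 0.4,0,0,0]'; python3 -c "
from h import *
moved(1.8,0,0,0)"
```

```text
time: 25.98
eef_pos: [0.4536, -0.1745, 0.0154]
tcp_rot: [0.996, 0.085, -0.003, 0.0]
contact_force: [-12.2, -0.8, 17.1]
opening: 0.117
time: 26.4
eef_pos: [0.4633, -0.1727, 0.0154]
tcp_rot: [0.996, 0.085, -0.003, 0.0]
contact_force: [-10.4, -1.0, 17.9]
opening: 0.117
cmd [ 0.4655 -0.1713  0.014 ] 9.6 err mm [-2.2 -1.4  1.4] F [-10.4  -1.   17.9] op 0.117 t 26.4
```

There's about 11 N of drag and it is moving through (just passes). Continuing.

```bash
python3 -m creep '[0.15,0,0,0, 0.3,0,0,0, 0.45,0,0,0, 0.6,0,0,0, 0.75,0,0,0, 0.9,0,0,0, 0.9,0,0,0]'; python3 -m creep '[0.15,0,0,0, 0.3,0,0,0, 0.45,0,0,0, 0.6,0,0,0, 0.75,0,0,0, 0.9,0,0,0, 0.9,0,0,0, 0.9,0,0,0, 0.9,0,0,0, 0.9,0,0,0]'; python3 - <<'E'
from h import *
moved(1.8,0,0,0)
s=imaging.read_camera('scene');a=cv2.resize(s[150:240,190:280],None,fx=6.6,fy=6.6,interpolation=cv2.INTER_CUBIC).astype(float)
save(np.clip(255*(a/255)**.6,0,255).astype(np.uint8),'s13.png')
E
```

```text
time: 26.98
eef_pos: [0.4859, -0.1689, 0.0154]
tcp_rot: [0.996, 0.084, -0.003, 0.0]
contact_force: [-9.7, -1.8, 16.3]
opening: 0.111
time: 27.82
eef_pos: [0.5081, -0.1652, 0.0154]
tcp_rot: [0.996, 0.084, -0.003, 0.0]
contact_force: [-9.1, -1.9, 14.7]
opening: 0.113
cmd [ 0.5099 -0.1638  0.014 ] 9.6 err mm [-1.7 -1.4  1.4] F [-9.1 -1.9 14.7] op 0.113 t 27.8
```

View pics/s13.png

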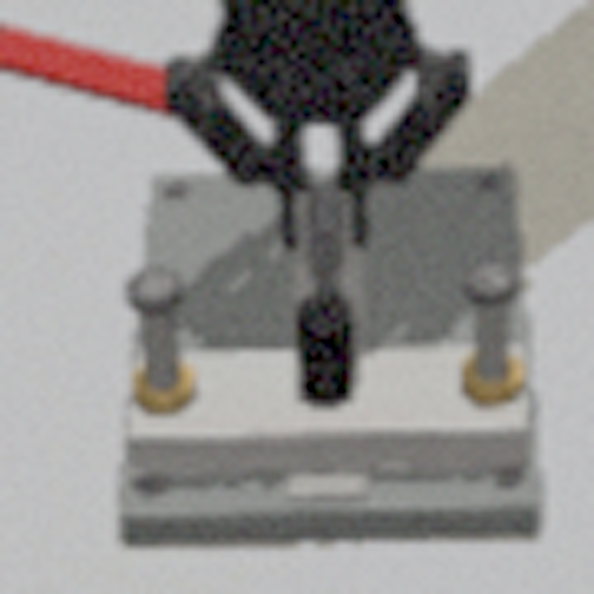

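The tip is again visible at (328,485), same as the first time. Drawing out and returning the blade to the pad.

```bash
python3 -m creep '[-0.2,0,0,0, -0.4,0,0,0, -0.6,0,0,0, -0.8,0,0,0, -1,0,0,0, -1.2,0,0,0, -1.4,0,0,0, -1.6,0,0,0, -1.8,0,0,0, -2,0,0,0, -2.2,0,0,0, -2.4,0,0,0, -2.6,0,0,0, -2.8,0,0,0, -3,0,0,0, -3.2,0,0,0, -3.4,0,0,0, -3.6,0,0,0, -3.6,0,0,0, -3.6,0,0,0]'; python3 -c "
from h import *
moved(-3.6,0,0,0)"; python3 -m creep '[0,0,-0.4,0, 0,0,-0.8,0, 0,0,-1.3,0, 0,0,-1.7,0, 0,0,-1.72,0, 0,0,-1.72,0]'; python3 -c "
from h import *
moved(0,0,-1.72,0)
to(.4961,-.385,.057,-4.6)
i=imaging.camera_info('wrist');im=imaging.read_camera('wrist');save(im,'w14.png')
"
```

```text
time: 29.53
eef_pos: [0.4225, -0.1804, 0.0154]
tcp_rot: [0.997, 0.083, 0.001, 0.001]
contact_force: [2.1, -1.0, 7.7]
opening: 0.116
cmd [ 0.4212 -0.1788  0.014 ] 9.6 err mm [ 1.3 -1.6  1.4] F [ 2.1 -1.   7.7] op 0.116 t 29.5
time: 30.03
eef_pos: [0.4211, -0.1791, 0.0572]
tcp_rot: [0.996, 0.084, 0.0, 0.0]
contact_force: [-1.1, 0.0, -1.4]
opening: 0.113
cmd [ 0.4212 -0.1788  0.057 ] 9.6 err mm [-0.1 -0.2  0.2] F [-1.1  0.  -1.4] op 0.113 t 30.0
  -> units [1.581 8.631 0.    2.84 ] rows>= 6
```

View pics/w14.png

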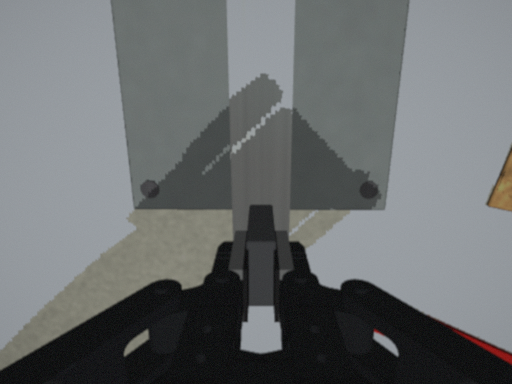

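```bash
python3 -m creep '[-0.15,0.9,0,0.2, -0.35,2.1,0,0.6, -0.55,3.3,0,1, -0.75,4.5,0,1.5, -0.95,5.7,0,2, -1.1,6.7,0,2.4, -1.2,7.5,0,2.7, -1,8.1,0,2.84, -0.2,8.3,0,2.84, 0.6,8.5,0,2.84, 1.3,8.6,0,2.84, 1.58,8.63,0,2.84, 1.58,8.63,0,2.84, 1.58,8.63,0,2.84]'; python3 -c "
from h import *
moved(1.58,8.63,0,2.84)
im=imaging.read_camera('wrist');save(im,'w15.png')
"
```

```text
time: 31.25
eef_pos: [0.4952, -0.3844, 0.0556]
tcp_rot: [0.999, -0.04, -0.001, -0.001]
contact_force: [-0.4, 1.0, -2.4]
opening: 0.12
cmd [ 0.4961 -0.385   0.057 ] -4.6 err mm [-0.8  0.6 -1.4] F [-0.4  1.  -2.4] op 0.12 t 31.2
```

View pics/w15.png

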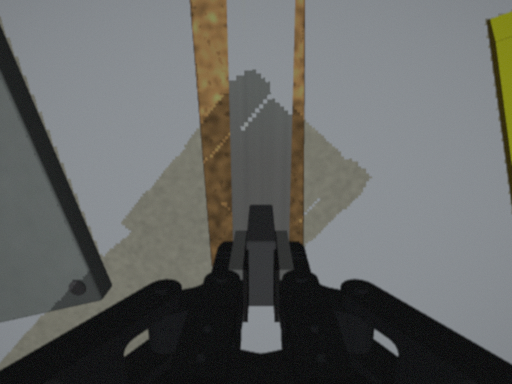

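Blade is over the cork (pad columns 200–303, blade 230–291). Lowering with a 5 mm shift towards the centre.

```bash
python3 -m creep '[0,-0.2,0.5,0, 0,-0.2,1,0, 0,-0.2,1.5,0, 0,-0.2,2,0, 0,-0.2,2.2,0, 0,-0.2,2.25,0, 0,-0.2,2.28,0, 0,-0.2,2.28,0]'; python3 -m creep '[0,0,0.05,0, 0,0,0.05,0, 0,0,0.05,0]'; python3 -m creep '[0,0,0.05,0, 0,0,0.05,0, 0,0,0.05,0]'; python3 -c "
from h import *
moved(0,-.2,2.38,0)"
```

```text
time: 31.97
eef_pos: [0.4964, -0.3802, -0.0004]
tcp_rot: [0.999, -0.04, -0.0, -0.0]
contact_force: [-0.8, -0.0, 0.9]
opening: 0.118
time: 32.22
eef_pos: [0.4966, -0.3804, -0.0005]
tcp_rot: [0.999, -0.04, -0.0, 0.0]
contact_force: [-2.8, 2.3, 5.8]
opening: 0.116
time: 32.47
eef_pos: [0.4965, -0.3804, -0.0006]
tcp_rot: [0.999, -0.04, -0.0, -0.0]
contact_force: [-5.6, 5.4, 10.5]
opening: 0.118
cmd [ 0.4965 -0.38   -0.0025] -4.6 err mm [ 0.1 -0.4  1.9] F [-5.6  5.4 10.5] op 0.118 t 32.5
```

```bash
python3 -m creep '[0,0,-0.06,0, 0,0,-0.06,0, 0,0,-0.06,0, 0,0,-0.06,0, 0,0,-0.5,0, 0,0,-1.2,0, 0,0,-2.2,0, 0,0,-3.2,0, 0,0,-4,0, 0,0,-4,0]' 140 60; python3 -c "
from h import *
moved(0,0,-4,0); im=imaging.read_camera('wrist');save(im,'w16.png')
to(.4421,.1072,.1,-3.1);to(.542,.1018,.1,-3.1)"
```

```text
time: 33.3
eef_pos: [0.4993, -0.383, 0.1039]
tcp_rot: [0.999, -0.04, 0.004, 0.004]
contact_force: [1.3, -1.0, -0.1]
opening: 0.45
cmd [ 0.4965 -0.38    0.0975] -4.6 err mm [ 2.8 -3.   6.4] F [ 1.3 -1.  -0.1] op 0.45 t 33.3
  -> units [ -3.731 -19.25   -0.1    -0.3  ] rows>= 12
  -> units [  0.269 -19.355  -0.1    -0.3  ] rows>= 12
```

View pics/w16.png

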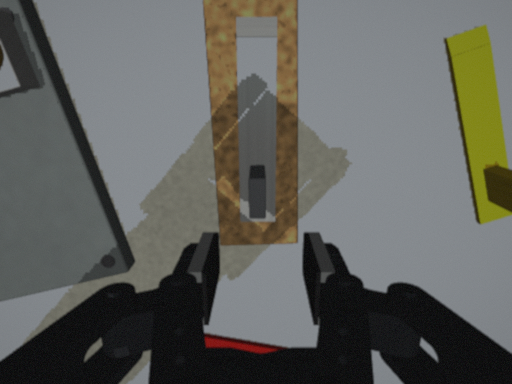

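Blade is back, flat and central on the cork. Next the feet: moving to the first cavity with a raised path.

```bash
python3 -m creep '[0,-0.6,-1.2,0, -0.2,-2,-1.6,-0.3, -0.5,-3.6,-1.6,-0.3, -0.9,-5.2,-1.6,-0.3, -1.2,-6.8,-1.6,-0.3, -1.5,-8.4,-1.6,-0.3, -1.8,-10,-1.6,-0.3, -2.1,-11.6,-1.6,-0.3, -2.5,-13.2,-1.6,-0.3, -2.8,-14.8,-1.6,-0.3, -3.1,-16.3,-1.4,-0.3, -3.4,-17.6,-1,-0.3, -3.6,-18.5,-0.5,-0.3, -3.7,-19,0,-0.3, -3.73,-19.25,0,-0.3, -3.73,-19.25,0,-0.3, -3.73,-19.25,0,-0.3]' 170 60;  python3 - <<'E'
from h import *
moved(-3.73,-19.25,0,-.3)
i=imaging.camera_info('wrist');im=imaging.read_camera('wrist');save(im,'w17.png')
print(np.round(proj(i,T((.542,.1018,-3.1),[[x,0,.05] for x in(-.1,-.05,0,.05)])),1))
t=imaging.read_camera('top');save(cv2.resize(t[150:280,60:220],None,fx=4.5,fy=4.5,interpolation=cv2.INTER_CUBIC),'t17.png')
E
```

```text
time: 34.77
eef_pos: [0.4423, 0.1067, 0.0973]
tcp_rot: [1.0, -0.027, -0.0, 0.0]
contact_force: [0.1, 1.0, -0.5]
opening: 0.334
cmd [0.4421 0.1072 0.0975] -3.1 err mm [ 0.2 -0.5 -0.2] F [ 0.1  1.  -0.5] op 0.334 t 34.8
[[261.9 196.2]
 [262.  123.4]
 [262.1  40.3]
 [262.1 -55.4]]
```

View pics/w17.png

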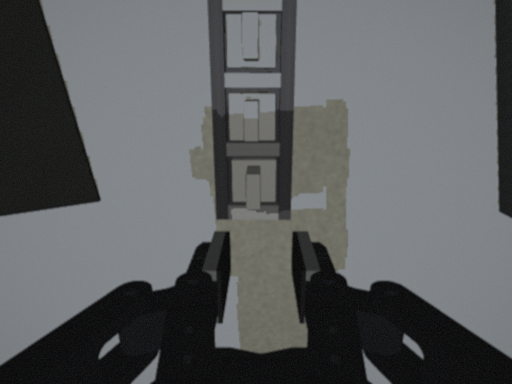

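View pics/t17.png

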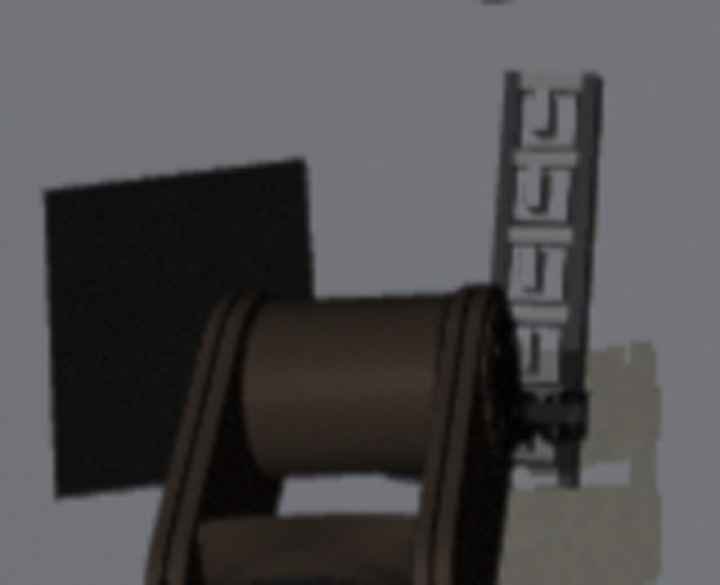

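Webs at (253,189), (251,120) and (251,36) sit about 5 mm left of my prediction, so I'll re-measure with this closer view.

```bash
python3 - <<'E'
from h import *
i=imaging.camera_info('wrist')
im=imaging.read_camera('wrist')
a=cv2.resize(im[0:230,190:310],None,fx=2.6,fy=2.6,interpolation=cv2.INTER_CUBIC);save(a,'w17c.png')
for n in imaging.silhouettes('wrist','foot1'):
    r=cv2.boundingRect(n['mask'].astype(np.uint8));print(round(n['p'],2),r)
for uv in ((253,189),(251.5,120),(251,36)):print(np.round(ray(i,uv,.05),4))
# die edges row 200
for uv in ((215,215),(290,218)):print(np.round(ray(i,uv,.02),4))
E
```

```text
0.84 (231, 158, 44, 52)
0.79 (225, 13, 50, 56)
0.64 (228, 94, 47, 48)
[0.4483 0.1126 0.05  ]
[0.4953 0.1106 0.05  ]
[0.5457 0.1077 0.05  ]
[0.419  0.1456 0.02  ]
[0.413  0.0856 0.02  ]
```

View pics/w17c.png

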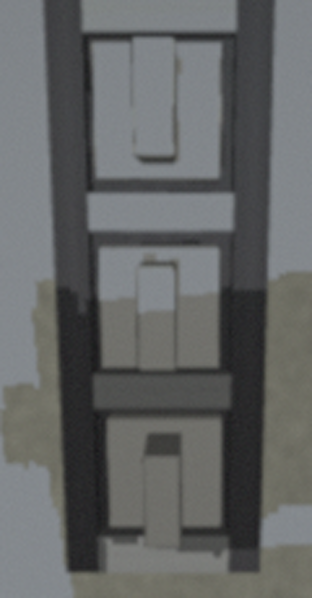

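```bash
python3 -c "
from h import *
to(.445,.1126,-.001,-3.1)"; python3 -m creep '[0.1,-0.2,0.5,0, 0.1,-0.2,1.3,0, 0.1,-0.2,2.1,0, 0.1,-0.2,2.9,0, 0.1,-0.2,3.5,0, 0.1,-0.2,3.85,0, 0.1,-0.2,3.94,0, 0.1,-0.2,3.94,0]' 170; python3 -m creep '[0,0,0,0, 0,0,0,0, 0,0,0,0, 0,0,0,0]' 255 60; python3 -c "
from h import *
moved(.1,-.2,3.94,0)
im=imaging.read_camera('wrist');save(im,'w18.png')"
```

```text
-> units [ 0.103 -0.222  3.94  -0.   ] rows>= 3
time: 35.63
eef_pos: [0.4451, 0.1114, -0.0013]
tcp_rot: [1.0, -0.028, -0.0, 0.0]
contact_force: [-0.3, 0.4, -0.1]
opening: 0.333
time: 35.97
eef_pos: [0.4463, 0.1118, 0.0001]
tcp_rot: [1.0, -0.027, 0.001, -0.0]
contact_force: [-0.2, -0.1, 3.7]
opening: 0.098
cmd [ 0.4449  0.1121 -0.001 ] -3.1 err mm [ 1.4 -0.2  1.1] F [-0.2 -0.1  3.7] op 0.098 t 36.0
```

View pics/w18.png

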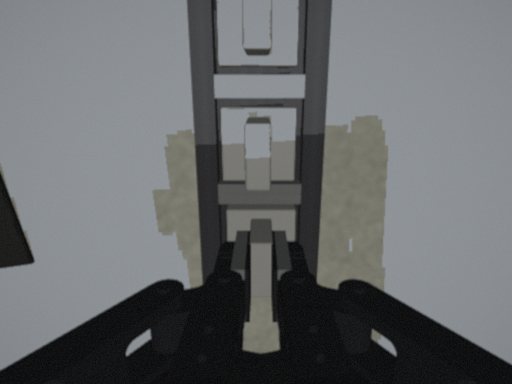

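Foot 1 is gripped at (261,230), opening 0.098. Lifting it over to the mat.

```bash
python3 -m creep '[0,0,-0.4,0, 0,0,-1,0, 0,0,-1.7,0, 0,0,-2.2,0, 0.1,-1,-2.4,0, 0.2,-2.4,-2.4,0, 0.4,-3.9,-2.4,0, 0.5,-5.4,-2.4,0, 0.7,-6.9,-2.4,0, 0.8,-8.3,-2.4,0, 0.9,-9.5,-2.4,0, 1,-10.3,-2.2,0, 1,-10.75,-1.8,0, 1,-10.75,-1.3,0, 1,-10.75,-0.7,0, 1,-10.75,-0.2,0, 1,-10.75,0.1,0, 1,-10.75,0.15,0, 1,-10.75,0.15,0]'; python3 -m creep '[0,0,0.05,0, 0,0,0.1,0, 0,0,0.1,0]'; python3 -m creep '[0,0,0.05,0, 0,0,0.05,0, 0,0,0.05,0]'; python3 -c "
from h import *
moved(1,-10.75,.3,0)
im=imaging.read_camera('wrist');save(im,'w19.png')"
```

```text
time: 37.6
eef_pos: [0.484, 0.3779, -0.0057]
tcp_rot: [1.0, -0.028, -0.001, 0.001]
contact_force: [-0.3, 0.3, -0.7]
opening: 0.097
time: 37.85
eef_pos: [0.4851, 0.379, -0.0067]
tcp_rot: [1.0, -0.027, 0.001, -0.0]
contact_force: [-0.6, 0.1, -0.2]
opening: 0.096
time: 38.1
eef_pos: [0.4852, 0.3792, -0.0078]
tcp_rot: [1.0, -0.027, 0.001, -0.0]
contact_force: [0.5, -0.1, 2.6]
opening: 0.1
cmd [ 0.4844  0.3791 -0.0085] -3.1 err mm [0.8 0.2 0.7] F [ 0.5 -0.1  2.6] op 0.1 t 38.1
```

View pics/w19.png

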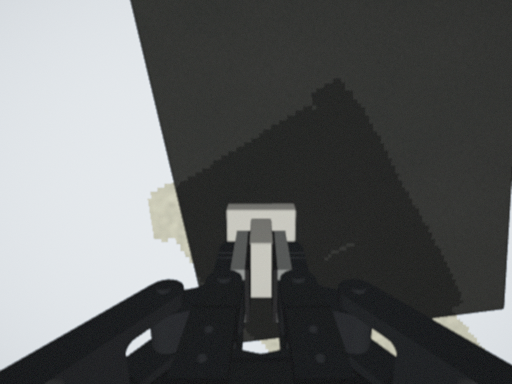

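Foot 1 touches the mat. Releasing and going to foot 2.

```bash
python3 -m creep '[0,0,0,0, 0,0,0,0, 0,0,-0.3,0, 0,0,-1,0, 0,0,-1.9,0, 0,0.4,-2.8,0, 0.2,1.6,-3.4,0, 0.3,3.2,-3.6,0, 0.5,4.8,-3.6,0, 0.6,6.4,-3.6,0, 0.8,7.9,-3.6,0, 0.9,9.2,-3.6,0, 1,10.2,-3.6,0, 1.02,10.65,-3.6,0, 1.02,10.75,-3.6,0, 1.02,10.75,-3.6,0]' 170; python3 - <<'E'
from h import *
moved(1.02,10.75,-3.6,0)
i=imaging.camera_info('wrist');im=imaging.read_camera('wrist');save(im,'w20.png')
print(np.round(proj(i,T((.5453,.1066,-3.1),[[x,0,.05] for x in(-.05,0,.05,.1)])),1))
E
```

```text
time: 39.48
eef_pos: [0.4955, 0.109, 0.0815]
tcp_rot: [1.0, -0.028, 0.0, -0.0]
contact_force: [0.1, -0.3, 0.2]
opening: 0.33
cmd [0.4953 0.1093 0.0815] -3.1 err mm [ 0.2 -0.3  0. ] F [ 0.1 -0.3  0.2] op 0.33 t 39.5
[[262.4 203.8]
 [262.3 126.1]
 [262.3  36.7]
 [262.2 -67.5]]
```

View pics/w20.png

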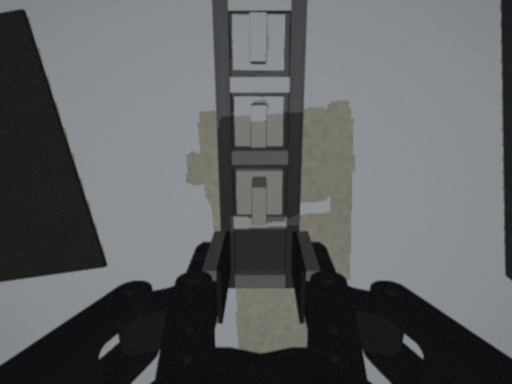

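Foot 2's web is at (260,204), aligned as predicted.

```bash
python3 -m creep '[0,-0.04,1,0, 0,-0.04,2,0, 0,-0.04,2.8,0, 0,-0.04,3.2,0, 0,-0.04,3.3,0, 0,-0.04,3.3,0]' 170; python3 -m creep '[0,0,0,0, 0,0,0,0, 0,0,0,0, 0,0,0,0]' 255 60; python3 -c "
from h import *
moved(0,-.04,3.3,0)"; python3 -m creep '[0,0,-0.4,0, 0,0,-1,0, 0,0,-1.7,0, 0,0,-2.2,0, 0.1,-1,-2.4,0, 0.3,-2.4,-2.4,0, 0.5,-3.9,-2.4,0, 0.7,-5.4,-2.4,0, 0.9,-6.9,-2.4,0, 1.1,-8.4,-2.4,0, 1.2,-9.7,-2.4,0, 1.3,-10.5,-2.2,0, 1.36,-10.9,-1.8,0, 1.36,-11,-1.3,0, 1.36,-11,-0.7,0, 1.36,-11,-0.2,0, 1.36,-11,0.1,0, 1.36,-11,0.15,0, 1.36,-11,0.15,0]';  python3 -m creep '[0,0,0.05,0, 0,0,0.1,0, 0,0,0.15,0, 0,0,0.15,0]'; python3 -c "
from h import *
moved(1.36,-11,.3,0)
im=imaging.read_camera('wrist');save(im,'w21.png')"
```

```text
time: 40.03
eef_pos: [0.495, 0.111, -0.0017]
tcp_rot: [1.0, -0.026, -0.001, -0.0]
contact_force: [0.2, 0.3, 0.4]
opening: 0.332
time: 40.37
eef_pos: [0.4969, 0.1103, 0.0003]
tcp_rot: [1.0, -0.027, 0.002, -0.0]
contact_force: [-1.0, 0.9, 3.0]
opening: 0.102
cmd [ 0.4954  0.1103 -0.001 ] -3.1 err mm [ 1.5 -0.   1.3] F [-1.   0.9  3. ] op 0.102 t 40.4
time: 41.95
eef_pos: [0.544, 0.3817, -0.0059]
tcp_rot: [1.0, -0.028, -0.001, 0.0]
contact_force: [-0.0, -0.5, -0.6]
opening: 0.098
time: 42.28
eef_pos: [0.5448, 0.3827, -0.0076]
tcp_rot: [1.0, -0.027, 0.0, 0.0]
contact_force: [-1.3, -1.6, 3.8]
opening: 0.098
cmd [ 0.5442  0.3831 -0.0085] -3.1 err mm [ 0.6 -0.4  0.9] F [-1.3 -1.6  3.8] op 0.098 t 42.3
```

View pics/w21.png

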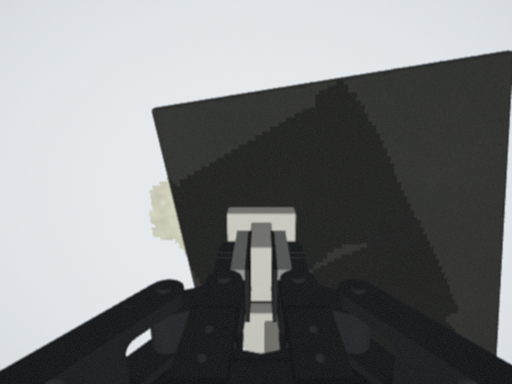

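Foot 2 is standing; the base front is at (262,222), well inside the mat. On to foot 3.

```bash
python3 -m creep '[0,0,0,0, 0,0,0,0, 0,0,-0.3,0, 0,0,-1,0, 0,0,-1.9,0, 0,0.4,-2.8,0, 0.1,1.6,-3.4,0, 0.2,3.2,-3.6,0, 0.3,4.8,-3.6,0, 0.4,6.4,-3.6,0, 0.5,7.9,-3.6,0, 0.6,9.3,-3.6,0, 0.64,10.4,-3.6,0, 0.64,10.9,-3.6,0, 0.64,11.03,-3.6,0, 0.64,11.03,-3.6,0]' 170; python3 - <<'E'
from h import *
moved(.64,11.03,-3.6,0)
im=imaging.read_camera('wrist');save(im,'w22.png')
im=imaging.read_camera('scene');save(cv2.resize(im[150:280,300:480],None,fx=4.3,fy=4.3,interpolation=cv2.INTER_CUBIC),'s22.png')
E
```

```text
time: 43.67
eef_pos: [0.5456, 0.1064, 0.0816]
tcp_rot: [1.0, -0.028, 0.0, -0.0]
contact_force: [-0.2, -0.2, -0.2]
opening: 0.33
cmd [0.5453 0.1069 0.0815] -3.1 err mm [ 0.3 -0.4  0.1] F [-0.2 -0.2 -0.2] op 0.33 t 43.7
```

View pics/w22.png

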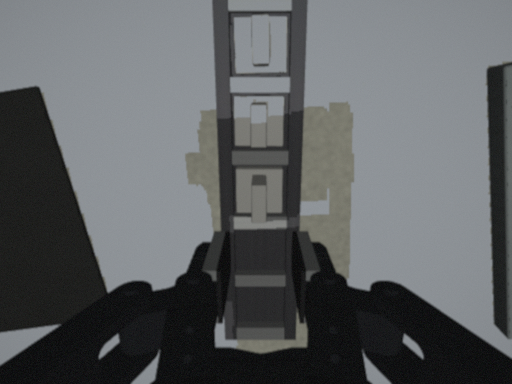

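View pics/s22.png

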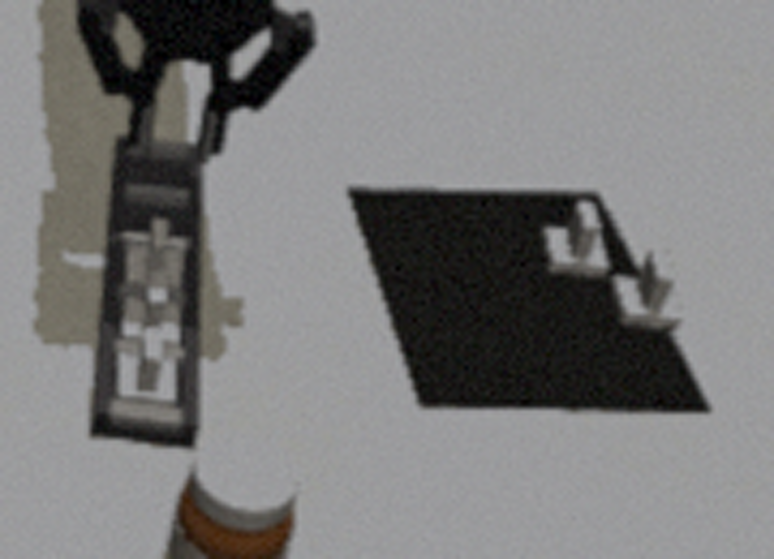

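Foot 2 now looks displaced towards the mat's right edge (scene crop 650,305); that is likely the announced knock. I'll re-check it after the others. Taking foot 3 (web at 259,204).

```bash
python3 -m creep '[0,-0.04,1,0, 0,-0.04,2,0, 0,-0.04,2.8,0, 0,-0.04,3.2,0, 0,-0.04,3.3,0, 0,-0.04,3.3,0]' 170; python3 -m creep '[0,0,0,0, 0,0,0,0, 0,0,0,0, 0,0,0,0]' 255 60; python3 -c "
from h import *
moved(0,-.04,3.3,0)"; python3 -m creep '[0,0,-0.4,0, 0,0,-1,0, 0,0,-1.7,0, 0,0,-2.2,0, -0.3,-0.6,-2.4,0, -0.9,-1.7,-2.4,0, -1.5,-2.9,-2.4,0, -2.1,-4.1,-2.4,0, -2.7,-5.3,-2.4,0, -3.2,-6.3,-2.4,0, -3.5,-6.9,-2.2,0, -3.69,-7.13,-1.7,0, -3.69,-7.13,-1.2,0, -3.69,-7.13,-0.7,0, -3.69,-7.13,-0.2,0, -3.69,-7.13,0.1,0, -3.69,-7.13,0.15,0, -3.69,-7.13,0.15,0]';  python3 -m creep '[0,0,0.05,0, 0,0,0.1,0, 0,0,0.15,0, 0,0,0.15,0]'; python3 -c "
from h import *
moved(-3.69,-7.13,.3,0)
im=imaging.read_camera('wrist');save(im,'w23.png')
im=imaging.read_camera('scene');save(cv2.resize(im[150:280,300:480],None,fx=4.3,fy=4.3,interpolation=cv2.INTER_CUBIC),'s23.png')"
```

```text
time: 44.27
eef_pos: [0.545, 0.1086, -0.0017]
tcp_rot: [1.0, -0.026, -0.001, -0.0]
contact_force: [-0.1, -0.2, 0.7]
opening: 0.333
time: 44.6
eef_pos: [0.5469, 0.1078, 0.0004]
tcp_rot: [1.0, -0.027, 0.002, -0.0]
contact_force: [-0.0, 0.2, 2.7]
opening: 0.103
cmd [ 0.5453  0.1079 -0.001 ] -3.1 err mm [ 1.5 -0.1  1.4] F [-0.   0.2  2.7] op 0.103 t 44.6
time: 46.1
eef_pos: [0.463, 0.2897, -0.0059]
tcp_rot: [1.0, -0.028, -0.001, 0.0]
contact_force: [-0.6, 0.2, -0.2]
opening: 0.1
time: 46.43
eef_pos: [0.4636, 0.2907, -0.0076]
tcp_rot: [1.0, -0.027, 0.0, 0.0]
contact_force: [-0.5, -1.7, 3.8]
opening: 0.096
cmd [ 0.4628  0.2908 -0.0085] -3.1 err mm [ 0.8 -0.2  0.9] F [-0.5 -1.7  3.8] op 0.096 t 46.4
```

View pics/s23.png

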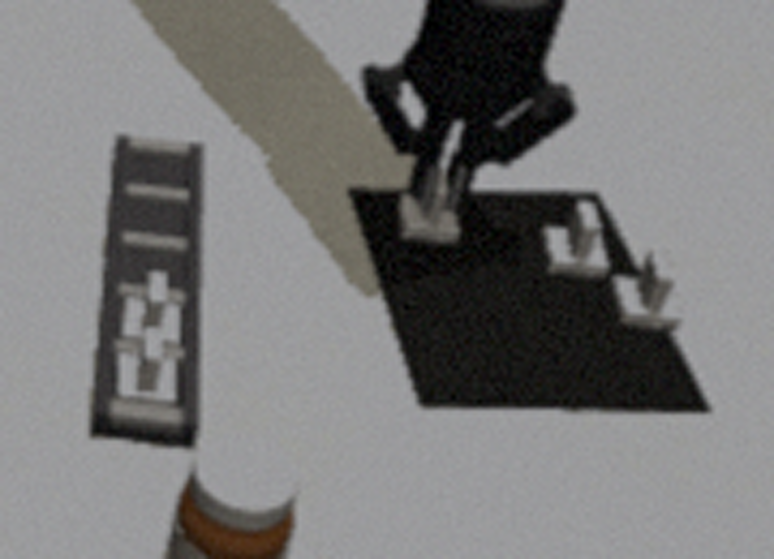

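View pics/w23.png

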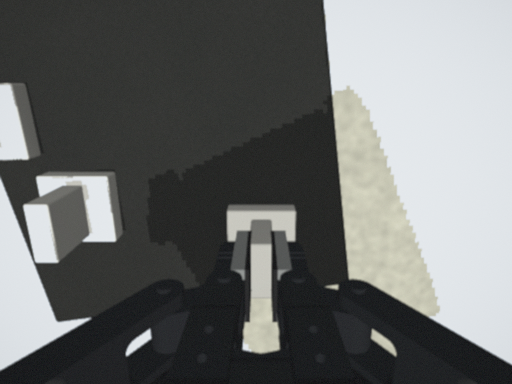

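Foot 2 was indeed knocked towards the edge; I'll mend it at the end. Releasing foot 3 and going to foot 4.

```bash
python3 -m creep '[0,0,0,0, 0,0,0,0, 0,0,-0.3,0, 0,0,-1,0, 0,0,-1.9,0, 0.3,0.4,-2.8,0, 1,1.3,-3.4,0, 1.9,2.4,-3.6,0, 2.8,3.5,-3.6,0, 3.7,4.6,-3.6,0, 4.5,5.6,-3.6,0, 5.2,6.5,-3.6,0, 5.6,7,-3.6,0, 5.69,7.13,-3.6,0, 5.69,7.13,-3.6,0, 5.69,7.13,-3.6,0]' 170; python3 - <<'E'
from h import *
moved(5.69,7.13,-3.6,0)
im=imaging.read_camera('wrist');save(im,'w24.png')
E
```

```text
time: 47.87
eef_pos: [0.5944, 0.1059, 0.081]
tcp_rot: [1.0, -0.027, -0.001, -0.0]
contact_force: [-0.7, 0.7, -0.7]
opening: 0.335
cmd [0.5952 0.1052 0.0815] -3.1 err mm [-0.8  0.7 -0.5] F [-0.7  0.7 -0.7] op 0.335 t 47.9
```

View pics/w24.png

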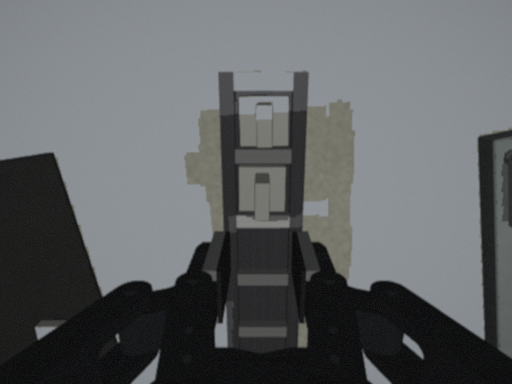

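```bash
python3 -m creep '[0,0,1,0, 0,0,2,0, 0,0,2.8,0, 0,0,3.2,0, 0,0,3.3,0, 0,0,3.3,0]' 170; python3 -m creep '[0,0,0,0, 0,0,0,0, 0,0,0,0, 0,0,0,0]' 255 60; python3 -c "
from h import *
moved(0,0,3.3,0)"; python3 -m creep '[0,0,-0.4,0, 0,0,-1,0, 0,0,-1.7,0, 0,0,-2.2,0, -0.3,-0.6,-2.4,0, -0.8,-1.8,-2.4,0, -1.3,-3,-2.4,0, -1.8,-4.2,-2.4,0, -2.4,-5.4,-2.4,0, -2.9,-6.5,-2.4,0, -3.2,-7.2,-2.2,0, -3.31,-7.49,-1.7,0, -3.31,-7.49,-1.2,0, -3.31,-7.49,-0.7,0, -3.31,-7.49,-0.2,0, -3.31,-7.49,0.1,0, -3.31,-7.49,0.15,0, -3.31,-7.49,0.15,0]';  python3 -m creep '[0,0,0.05,0, 0,0,0.1,0, 0,0,0.15,0, 0,0,0.15,0]'; python3 -c "
from h import *
moved(-3.31,-7.49,.3,0)
im=imaging.read_camera('wrist');save(im,'w25.png')"
```

```text
time: 48.42
eef_pos: [0.5945, 0.1058, -0.0017]
tcp_rot: [1.0, -0.027, -0.001, -0.0]
contact_force: [-0.0, -1.2, 0.2]
opening: 0.334
time: 48.75
eef_pos: [0.5968, 0.1051, 0.0007]
tcp_rot: [1.0, -0.027, 0.002, -0.0]
contact_force: [0.1, 1.8, 3.8]
opening: 0.097
cmd [ 0.5952  0.1052 -0.001 ] -3.1 err mm [ 1.6 -0.1  1.7] F [0.1 1.8 3.8] op 0.097 t 48.8
time: 50.25
eef_pos: [0.5229, 0.2953, -0.006]
tcp_rot: [1.0, -0.028, -0.001, 0.0]
contact_force: [-0.7, -0.0, -0.2]
opening: 0.101
time: 50.58
eef_pos: [0.5234, 0.2961, -0.0073]
tcp_rot: [1.0, -0.027, 0.0, 0.0]
contact_force: [-0.6, -3.0, 4.5]
opening: 0.095
cmd [ 0.5227  0.2966 -0.0085] -3.1 err mm [ 0.7 -0.5  1.2] F [-0.6 -3.   4.5] op 0.095 t 50.6
```

View pics/w25.png

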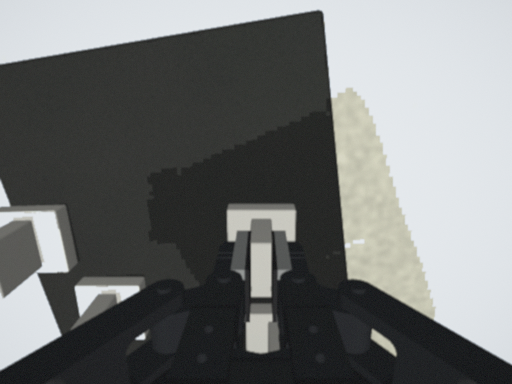

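```bash
python3 -m creep '[0,0,0,0, 0,0,0,0, 0,0,-0.3,0, 0,0,-1,0, 0,0,-1.9,0, 0.3,0.4,-2.8,0, 1,1.3,-3.4,0, 1.8,2.5,-3.6,0, 2.6,3.7,-3.6,0, 3.4,4.9,-3.6,0, 4.2,5.9,-3.6,0, 4.8,6.8,-3.6,0, 5.2,7.3,-3.6,0, 5.31,7.51,-3.6,0, 5.31,7.51,-3.6,0, 5.31,7.51,-3.6,0]' 170; python3 - <<'E'
from h import *
moved(5.31,7.51,-3.6,0)
im=imaging.read_camera('wrist');save(im,'w26.png')
E
```

```text
time: 51.97
eef_pos: [0.6446, 0.1026, 0.0811]
tcp_rot: [1.0, -0.027, -0.0, -0.0]
contact_force: [-0.7, 0.9, 0.4]
opening: 0.339
cmd [0.6451 0.102  0.0815] -3.1 err mm [-0.6  0.7 -0.4] F [-0.7  0.9  0.4] op 0.339 t 52.0
```

View pics/w26.png

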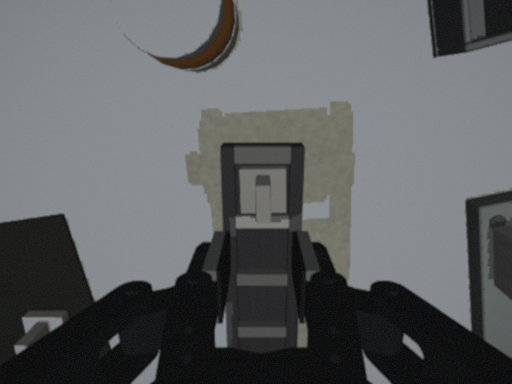

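```bash
python3 -m creep '[0,0.02,1,0, 0,0.02,2,0, 0,0.02,2.8,0, 0,0.02,3.2,0, 0,0.02,3.3,0, 0,0.02,3.3,0]' 170; python3 -m creep '[0,0,0,0, 0,0,0,0, 0,0,0,0, 0,0,0,0]' 255 60; python3 -c "
from h import *
moved(0,0.02,3.3,0)"; python3 -m creep '[0,0,-0.4,0, 0,0,-1,0, 0,0,-1.7,0, 0,0,-2.2,0, -0.3,-0.6,-2.4,0, -0.7,-1.8,-2.4,0, -1.2,-3.1,-2.4,0, -1.7,-4.4,-2.4,0, -2.1,-5.7,-2.4,0, -2.6,-6.9,-2.4,0, -2.85,-7.6,-2.2,0, -2.94,-7.9,-1.7,0, -2.94,-7.9,-1.2,0, -2.94,-7.9,-0.7,0, -2.94,-7.9,-0.2,0, -2.94,-7.9,0.1,0, -2.94,-7.9,0.15,0, -2.94,-7.9,0.15,0]';  python3 -m creep '[0,0,0.05,0, 0,0,0.1,0, 0,0,0.15,0, 0,0,0.15,0]'; python3 -c "
from h import *
moved(-2.94,-7.9,.3,0)"; python3 -m creep '[0,0,0,0, 0,0,0,0, 0,0,-0.3,0, 0,0,-1,0, 0,0,-2,0, 0,0,-3,0, 0,0,-3.6,0, 0,0,-3.6,0]' 170; python3 - <<'E'
from h import *
moved(0,0,-3.6,0)
im=imaging.read_camera('wrist');save(im,'w27.png')
im=imaging.read_camera('scene');save(cv2.resize(im[150:280,300:480],None,fx=4.3,fy=4.3,interpolation=cv2.INTER_CUBIC),'s27.png')
E
```

```text
time: 52.52
eef_pos: [0.6444, 0.1022, -0.0017]
tcp_rot: [1.0, -0.027, -0.001, -0.0]
contact_force: [0.2, -0.7, 0.7]
opening: 0.333
time: 52.85
eef_pos: [0.6466, 0.1014, 0.0007]
tcp_rot: [1.0, -0.027, 0.002, -0.0]
contact_force: [-0.3, -0.6, 3.1]
opening: 0.096
cmd [ 0.6451  0.1015 -0.001 ] -3.1 err mm [ 1.5 -0.   1.7] F [-0.3 -0.6  3.1] op 0.096 t 52.9
time: 54.35
eef_pos: [0.5826, 0.3011, -0.0062]
tcp_rot: [1.0, -0.028, -0.001, 0.0]
contact_force: [0.5, -0.1, 0.2]
opening: 0.099
time: 54.68
eef_pos: [0.5831, 0.3019, -0.0073]
tcp_rot: [1.0, -0.027, 0.0, 0.0]
contact_force: [-2.0, -2.5, 4.8]
opening: 0.104
cmd [ 0.5824  0.3026 -0.0085] -3.1 err mm [ 0.7 -0.7  1.2] F [-2.  -2.5  4.8] op 0.104 t 54.7
time: 55.35
eef_pos: [0.5856, 0.3036, 0.0867]
tcp_rot: [1.0, -0.027, 0.004, -0.002]
contact_force: [-0.5, 0.5, 0.2]
opening: 0.335
cmd [0.5824 0.3026 0.0815] -3.1 err mm [3.2 1.  5.2] F [-0.5  0.5  0.2] op 0.335 t 55.4
```

View pics/w27.png

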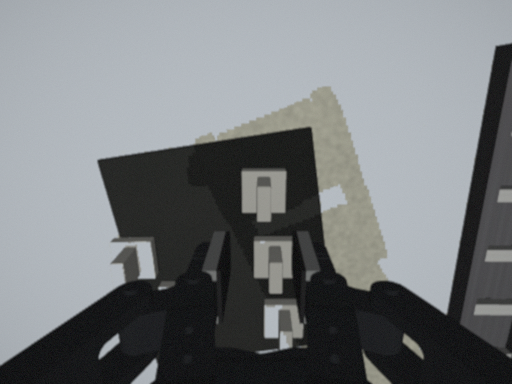

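View pics/s27.png

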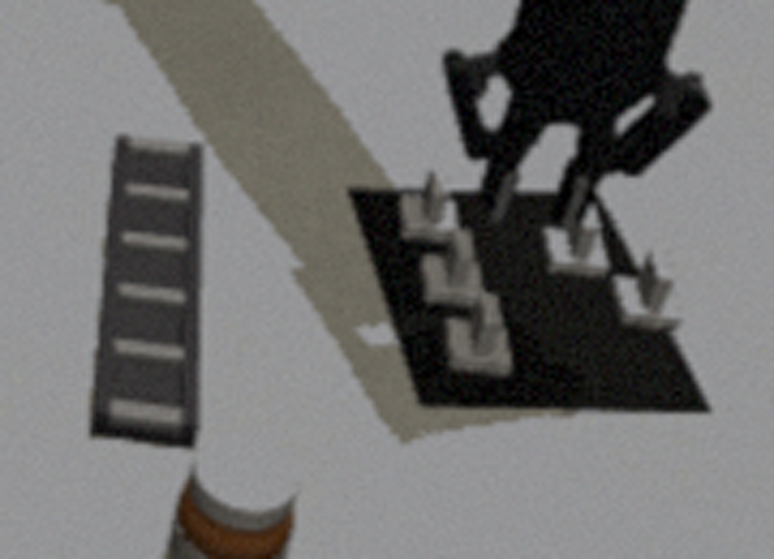

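Die is empty and all five feet are on the mat; foot 2 (scene crop 650,300) is at the edge. Moving to look at it.

```bash
python3 -m creep '[-0.8,-1,0,0, -1.8,-2.1,-0.5,0, -2.6,-3.1,-0.5,0, -3.2,-3.8,-0.2,0, -3.5,-4,0,0, -3.5,-4,0,0, -3.5,-4,0,0, -3.5,-4,0,0]' 170; python3 - <<'E'
from h import *
moved(-3.5,-4,0,0)
i=imaging.camera_info('wrist');im=imaging.read_camera('wrist');save(im,'w28.png')
E
```

```text
time: 56.12
eef_pos: [0.501, 0.4058, 0.0804]
tcp_rot: [1.0, -0.028, -0.0, 0.001]
contact_force: [-0.5, 0.5, -0.3]
opening: 0.329
cmd [0.5004 0.4072 0.0815] -3.1 err mm [ 0.6 -1.5 -1.1] F [-0.5  0.5 -0.3] op 0.329 t 56.1
```

View pics/w28.png

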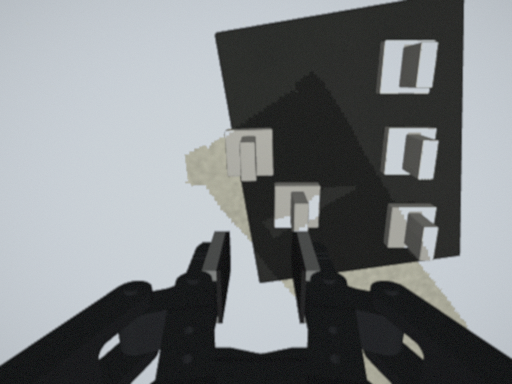

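```bash
python3 - <<'E'
from h import *
i=imaging.camera_info('wrist');im=imaging.read_camera('wrist')
save(cv2.resize(im[110:200,200:300],None,fx=6,fy=6,interpolation=cv2.INTER_CUBIC),'w28c.png')
print(ray(i,(248,165),.042))
E
```

```text
[0.52599016 0.4140099  0.042     ]
```

View pics/w28c.png

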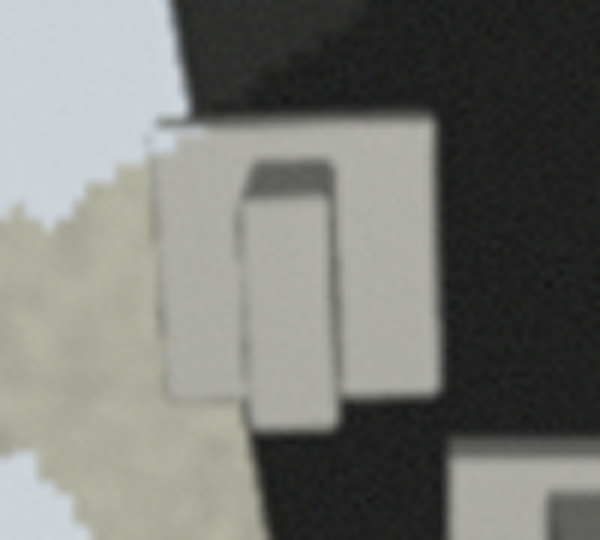

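```bash
python3 -m creep '[0.5,-0.2,0,0, 1,-0.33,0.6,0, 1.07,-0.33,1.5,0, 1.07,-0.33,2.5,0, 1.07,-0.33,3.2,0, 1.07,-0.33,3.5,0, 1.07,-0.33,3.58,0, 1.07,-0.33,3.58,0]' 170; python3 -m creep '[0,0,0,0, 0,0,0,0, 0,0,0,0, 0,0,0,0]' 255 60; python3 -c "
from h import *
moved(1.07,-.33,3.58,0)"; python3 -m creep '[0,0,-0.4,0, 0,0,-1,0, 0,0,-1.6,0, 0.3,0.5,-1.6,0, 0.6,1.2,-1.6,0, 0.65,1.6,-1.6,0, 0.65,1.6,-1.2,0, 0.65,1.6,-0.6,0, 0.65,1.6,-0.2,0, 0.65,1.6,-0.1,0, 0.65,1.6,-0.05,0, 0.65,1.6,-0.05,0]'; python3 -m creep '[0,0,0.05,0, 0,0,0.05,0, 0,0,0.05,0]';  python3 -c "
from h import *
moved(.65,1.6,0,0)"
```

```text
time: 56.88
eef_pos: [0.5283, 0.4133, -0.0081]
tcp_rot: [1.0, -0.028, -0.0, 0.0]
contact_force: [-0.2, -0.6, 0.1]
opening: 0.333
time: 57.22
eef_pos: [0.5292, 0.4144, -0.0062]
tcp_rot: [1.0, -0.027, 0.002, -0.001]
contact_force: [0.6, 0.6, 2.8]
opening: 0.098
cmd [ 0.5276  0.414  -0.008 ] -3.1 err mm [1.6 0.4 1.8] F [0.6 0.6 2.8] op 0.098 t 57.2
time: 58.22
eef_pos: [0.5405, 0.3726, -0.0069]
tcp_rot: [1.0, -0.026, -0.002, 0.002]
contact_force: [-4.5, -4.5, 10.2]
opening: 0.099
time: 58.47
eef_pos: [0.5406, 0.3726, -0.0069]
tcp_rot: [1.0, -0.026, -0.002, 0.002]
contact_force: [-6.7, -5.8, 15.2]
opening: 0.097
cmd [ 0.5417  0.3732 -0.008 ] -3.1 err mm [-1.1 -0.6  1.1] F [-6.7 -5.8 15.2] op 0.097 t 58.5
```

```bash
python3 -m creep '[0,0,-0.06,0, 0,0,-0.06,0, 0,0,-0.06,0, 0,0,-0.06,0, 0,0,-0.5,0, 0,0,-1.4,0, 0,0,-2.4,0, 0,0,-3.4,0, 0,0,-4.4,0, 0,0,-5,0, 0,0,-5,0]' 170; python3 -c "
from h import *
moved(0,0,-5,0);to(.45,-.1,.17,-3.1)"; python3 -m creep '[-0.2,1,-1,0, -0.4,2.2,-1.5,0, -0.6,3.6,-1.5,0, -0.9,5,-1.5,0, -1.2,6.4,-1.5,0, -1.4,7.8,-1.5,0, -1.6,9.2,-1.5,0, -1.8,10.6,-1.5,0, -2,12,-1.5,0, -2.3,13.4,-1.5,0, -2.5,14.8,-1.5,0, -2.6,16,-1.5,0, -2.6,17.2,-1.5,0, -2.6,18.2,-1.5,0, -2.6,18.8,-1.5,0, -2.6,19,-1.5,0, -2.6,19,-1.5,0]'; python3 - <<'E'
from h import *
moved(-2.6,19,-1.5,0)
t=imaging.read_camera('top');save(cv2.resize(t[90:310,50:450],None,fx=2,fy=2,interpolation=cv2.INTER_CUBIC),'t30.png')
s=imaging.read_camera('scene');save(s,'s30.png')
E
```

```text
time: 59.38
eef_pos: [0.5446, 0.3745, 0.1227]
tcp_rot: [1.0, -0.027, 0.004, -0.002]
contact_force: [0.3, 0.5, 0.4]
opening: 0.335
cmd [0.5417 0.3732 0.117 ] -3.1 err mm [3.  1.3 5.7] F [0.3 0.5 0.4] op 0.335 t 59.4
  -> units [-2.637 19.099 -2.12  -0.   ] rows>= 12
time: 60.8
eef_pos: [0.4506, -0.0984, 0.1535]
tcp_rot: [1.0, -0.028, -0.001, -0.0]
contact_force: [-0.5, -0.3, -0.2]
opening: 0.329
cmd [ 0.4511 -0.0976  0.1545] -3.1 err mm [-0.5 -0.8 -1. ] F [-0.5 -0.3 -0.2] op 0.329 t 60.8
```

View pics/t30.png

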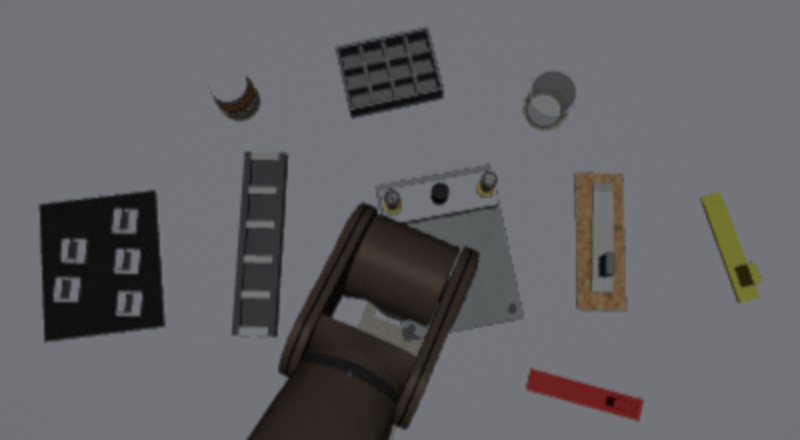

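View pics/s30.png

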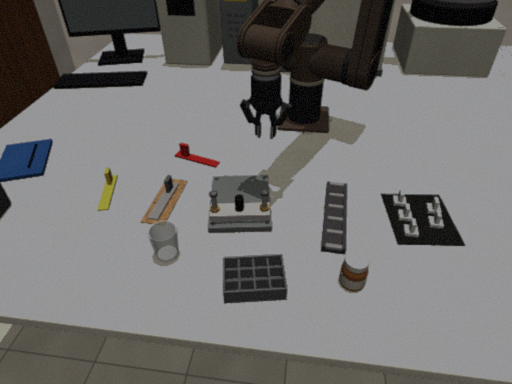

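Top view: five feet upright, well inside the mat. The blade lies along the cork at (603,240) and the bystanders are in place. One last look at the platen gap against the overlay.

```bash
python3 - <<'E'
from h import *
s=imaging.read_camera('scene');si=imaging.camera_info('scene')
a=cv2.resize(s[150:240,190:280],None,fx=6.6,fy=6.6,interpolation=cv2.INTER_CUBIC).astype(float)
a=np.clip(255*(a/255)**.6,0,255).astype(np.uint8)
b=cv2.imread('pics/s13.png')[:,:,::-1];f=cv2.imread('pics/s11.png')[:,:,::-1]
save(np.hstack([cv2.resize(x[200:594,80:560],(390,320)) for x in (f,a)]),'gapcmp.png')
i=imaging.camera_info('top');t=imaging.read_camera('top')
for d in imaging.silhouettes('top','foot1'):
    p=ray(i,d['uv'],.03);dx=p[:2]-[.5187,.3335];r=np.radians(5.73);print(round(d['p'],2),np.round([dx[0]*np.cos(r)+dx[1]*np.sin(r),-dx[0]*np.sin(r)+dx[1]*np.cos(r)],3))
st()
E
```

```text
0.7 [-0.036  0.043]
0.6 [ 0.05  -0.047]
0.6 [0.024 0.024]
0.57 [-0.006 -0.043]
0.51 [-0.062 -0.05 ]
t 61.05 pos [ 0.4511 -0.0967  0.154 ] rpy [[0.999, -0.053, -0.0], [-0.053, -0.999, 0.0], [-0.001, -0.0, -1.0]] F [ 1.1 -0.1 -0.1] op 0.333
```

View pics/gapcmp.png

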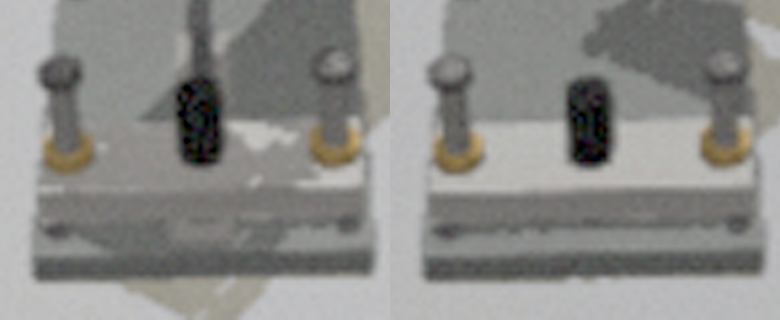

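The platen stands exactly where it rested on the blade (left: just set, right: now). All the checks agree, so I'm handing in.

```bash
python3 -c "
from plant import ctrl
print(ctrl.sign_off())"
```

```text
the job is handed in; nothing more can be done
None
```

The job is done and handed in at about 61 s. All five feet stand upright on the mat and the press is set on the steel blade, which is back on its cork pad.

- **Press setting:** The gap looked near zero, so I raised the platen about 12 mm before trying the blade. I slid the blade in until its tip showed at the far edge and lowered the platen until it stopped firmly (15 N). I then drew the blade out by about 90 mm and slid it in again against 9–12 N of drag. The platen held its height both times.
- **Feet:** All five came out of the die. Foot 2 was knocked to the mat's edge during the run, so I picked it up and set it back inside.
- **Last checks:** The pictures show the die empty, the feet at least 35 mm inside the mat's edges, the blade flat along the cork, and the jar, beaker and vial box looking unmoved. The platen looks unchanged since it was set. I could judge its gap only by feel and pictures, not measure it.

**Disagreements:**
- The real fingertips sat about 32 mm above the reported TCP, so the first knob grip closed on air. I found the offset by touching the knob top and corrected for it.
- My first top-camera fit of the die was about 5 mm off sideways. I corrected that from the wrist camera.

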